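# Ready the drying rack for wet circuit boards

## Task

First swing each aluminium rail round its post until it lies along its yellow line, keeping it flat on the mat and its hooked heel at the post all the way. Then take the paddle, stir the desiccant balls in wide circles (at least three full turns, anticlockwise seen from above, the blade well down among the balls), keep every ball in the bowl, and put the paddle back in its rest. Last, lay every wet circuit board flat across both rails, side by side and centred between them, and leave the bottles alone.

Things in the scene. Friction and masses are not known exactly. Their poses are not given: they have to be found in the camera images.
- rack: the drying rack: a fixed blue mat plate 260 x 290 x 6 mm with two posts and two yellow lines. Origin: on its underside, midway between the posts, 40 mm from the robot-side edge; x runs along the yellow lines away from the robot, y left, z up. The lines lie at y = +32 and -32 mm, x -20 to 200 mm: each shows where a rail's bar must lie
- post_left (a point): a fixed steel post, 16 mm across, standing 30 mm above the mat plate; the point lies on its axis at the plate's top face (6 mm over the table); at x 0, y +47.5 mm of the rack
- post_right (a point): a fixed steel post, 16 mm across, standing 30 mm above the mat plate; the point lies on its axis at the plate's top face (6 mm over the table); at x 0, y -47.5 mm of the rack
- rail_left: loose aluminium rail, 0.15 kg: bar 220 x 14 mm, 14 high, with a hooked heel at one end, an L whose inside corner sits at post_left. Origin: on its underside, where the post's axis lies when the heel is home. x points to the free end; bar from x -20 to 200, centre line y -15.5; heel x -20 to -8.5, to y +10 mm. Starts splayed 0.22 to 0.52 rad out to the left; in line, x is the rack's x
- rail_right: loose aluminium rail, 0.15 kg: bar 220 x 14 mm, 14 high, with a hooked heel at one end, an L whose inside corner sits at post_right. Origin: on its underside, where the post's axis lies when the heel is home. x points to the free end; bar from x -20 to 200, centre line y +15.5; heel x -20 to -8.5, to y -10 mm. Starts splayed 0.22 to 0.52 rad out to the right; in line, x is the rack's x
- board_a: a wet green tablet circuit board, 150 x 36 x 8 mm, 0.05 kg, lying flat on the grey card (2 mm thick) at the start; 2 or all 3 of the three are present. Origin: centre of its underside; x along its 150 mm length, z up. All three are alike
- board_b: a wet green tablet circuit board, 150 x 36 x 8 mm, 0.05 kg, lying flat on the grey card (2 mm thick) at the start; 2 or all 3 of the three are present. Origin: centre of its underside; x along its 150 mm length, z up. All three are alike
- board_c: a wet green tablet circuit board, 150 x 36 x 8 mm, 0.05 kg, lying flat on the grey card (2 mm thick) at the start; 2 or all 3 of the three are present. Origin: centre of its underside; x along its 150 mm length, z up. All three are alike
- bowl: a steel bowl held fast to the table by a suction foot: round, 120 mm across, 55 mm high, straight 4 mm wall, inner floor 6 mm above the table. Origin: centre of its underside, axes parallel to the world's (z up). Six loose balls lie in it in a ring, the middle is free
- paddle: stirring paddle, 0.09 kg: black handle 167 mm long, 16 wide, 14 high; a red blade (10 mm thick along x, 24 wide along y) goes straight down from one end. Origin: in the middle of the handle (its section and length), between the rest's supports: a good place to grip from above. x runs along the handle to the blade, z up. Blade at x = 77 mm, lower end 82 mm below the handle's middle line
- paddle_tip (a point): middle of the lower end of the paddle's red blade; at x 77, y 0, z -82 mm of the paddle
- rest: the paddle's rest, fixed: grey base 150 x 50 x 8 mm with two supports, 16 mm long, at x = -50 and +50 mm, each with an open-topped notch 26 mm wide, its bottom 95 mm above the table, its lips 107 mm. Origin: centre of its underside; x along the paddle's handle; the blade hangs outside the supports at the +x end
- rest_seat (a point): where the paddle's origin lies when the paddle is back in its rest: 102 mm above the table, midway between the supports
- blue_bottle: bystander: a loose dark blue bottle, 44 mm across, 95 mm high, beyond the rack; origin centre of its underside
- white_bottle: bystander: a loose white bottle, 44 mm across, 85 mm high, beyond the rack; origin centre of its underside
- bead0_center (a point): centre of a desiccant ball in the bowl, 22 mm across, 12 g, plastic, white
- bead1_center (a point): centre of a desiccant ball in the bowl, 22 mm across, 12 g, plastic, orange
- bead2_center (a point): centre of a desiccant ball in the bowl, 22 mm across, 12 g, plastic, white
- bead3_center (a point): centre of a desiccant ball in the bowl, 22 mm across, 12 g, plastic, orange
- bead4_center (a point): centre of a desiccant ball in the bowl, 22 mm across, 12 g, plastic, white
- bead5_center (a point): centre of a desiccant ball in the bowl, 22 mm across, 12 g, plastic, orange
Not all that is in view belongs to the job. What is shaped like the rail_left but orange is not meant.

How it is judged:
By the outcome, as a careful person would: the job done as asked, in the order asked, and still so for the second after the job is handed in, with the robot touching nothing.
Of board_a, board_b, board_c only 2 to 3 are there at a start; the rules pass over those that are not, and their reading is None.
At some moment in a run one of board_a, board_b, board_c may be knocked a few centimetres aside while the robot is not near it.
It also fails if it takes over 208 s, if anything falls off the work surface, if the arm or the gripper's body presses on something with over 40 N, if the wrist force passes 120 N, or if a joint passes its speed limit or range.

## Robot

A 6-joint arm with a two-finger parallel gripper is mounted at the origin on the work surface. World frame = base frame: x ahead of the robot, y to its left, z up, the work surface at z = 0. Lengths are in mm, angles in rad, forces in N, time in s.
With the tool pointing down it reaches from about 300 to 875 mm from the base axis. Payload 6.4 kg.
Tool frame: the origin (TCP) lies at the very end of the fingers, on their centre line; the grasp point (between the pads) lies 19 mm behind it; x points along the fingers, y is the direction in which the jaws open and shut, and the axes are right-handed (so a half turn about x gives the same grasp; the last joint's range is limited). The gripper opens to 85 mm and grips with 20 to 120 N. Pads are 22 mm wide; open, the fingers measure 114 mm over their backs; the gripper's body (76 mm by 85 mm) begins 54 mm behind the grasp point. The pads swing forward as they close: fully open they stand 13 mm farther back than shut.
Start: joints at [-1.549, 0.181, 1.607, -0, 1.354, -0.206], TCP at [129.87, -560.156, 231.288] pointing down, gripper open.
Joint ranges: [-2.99, 2.99], [-0.89, 2.07], [0.3, 2.58], [-1.14, 4.28], [0, 2.63], [-3.12, 3.12]. Speed limits (rad/s): [2.57, 2.57, 3.01, 3.14, 3.14, 3.14].

## Interface

Orientations are given as a rotation vector (axis times angle).
In Python, from bench import bot gives the robot as it stands.
- The arm moves only by the shell command python3 -m jog 'ROWS' [FORCE]. ROWS is JSON, a list of rows, each an object with "dp": the shift along the tool's x, y, z each as a share of 0.3 m, from -1 to 1, a list of three; "rot": the turn, a rotation vector about the tool's x, y, z each as a share of 2 pi rad, from -1 to 1, a list of three; "grip": the gripper's target within -1 to 1 (fully open at 1, half-way at 0, shut at -1). In form: [{"dp": [dx, dy, dz], "rot": [ax, ay, az], "grip": grip}, ...]. A call has 1 to 20 rows; each row is the pose to reach, as a shift and turn from the pose commanded when the call began, along the tool's axes at that moment, turning the shorter way round; what a row does not reach only later rows make up. A row lasts 1/8 s, in which the tool goes at most 62.5 mm and 10.7 degrees, less where a joint would pass 70% of its speed; a pose out of reach is approached as far as the arm can. A call with a number of a shift or a turn outside -1 to 1 is refused whole. A call with a gripper value outside its range is refused whole. The fingers move at their own pace and stop on an object; FORCE is the grip in N (left out, the last holds). Time passes only in rows, so rows that repeat a pose let the fingers close. It gives the time, the measured TCP pose, the force and the opening at its end, in the units of the state.
- bot.get_obs(): the state, without advancing time (a new reading comes with each control period).
- bot.snapshot(name): name is "side" or "top" or "wrist"; returns (picture, depth): 384x512x3 uint8, red, green, blue; 384x512 float32, mm along the optical axis (not along the pixel's ray), 0 where there is no reading.
- bot.camera_params(name): a dict with "intrinsics" (3x3 intrinsics, pixels), "distortion" ([k1, k2, p1, p2, k3] as OpenCV has them; the pictures are not rectified), "world_from_camera" (4x4, takes a point from camera to world coordinates). Camera axes: x right, y down, z forward; pixel columns grow to the right and rows downward; lengths in mm; the calibration is good to about 2 mm. A picture is of the moment at which its call begins: read the wrist's pose just before it. camera_params takes no time and is no camera call; for the wrist camera it gives the pose at the moment of the call.
- bot.finish_job(): hands the job in, once; it reports no verdict.
The state is a dict: "clock": time; "joint_positions": joint angles; "dq": joint speeds; "effort": joint torques, N m; "tool_pos": TCP position; "tool_rot": TCP orientation; "wrist_force": force on the tool from outside, world axes, zero at the start; "moment": the same for the moment, N m; "width": opening from 0.0 (shut) to 1.0 (fully open).
Only numpy, scipy, OpenCV 4.12 (cv2) and the standard library are available. Lean on these libraries where they do the work, as an engineer would, in place of code of your own. Each camera call takes 0.05 s, during which the arm holds its last target.

## Working session

There is one attempt and no reset: what is moved stays moved. The work goes in short steps, Python scripts to look and compute and a shell command to move; the robot and the scene stay as the last step left them, time stands still between calls to the robot, and variables do not carry over. Pictures are saved under pics/ and viewed, and the job is handed in when it is done.

```bash
ls; mkdir -p pics; python3 - <<'E'
from bench import bot
import cv2,numpy as np
np.set_printoptions(precision=3,suppress=True)
print(bot.get_obs())
for n in ["top","side","wrist"]:
    p,d=bot.snapshot(n); cv2.imwrite(f"pics/{n}0.png",p[:,:,::-1]); np.save(f"pics/{n}0.npy",d)
    c=bot.camera_params(n); print(n,c)
E
```

```text
pics
{'clock': 0.0, 'joint_positions': array([-1.549,  0.182,  1.608,  0.   ,  1.354, -0.206]), 'dq': array([-0.001,  0.001, -0.001,  0.   , -0.001,  0.001]), 'effort': array([  0.001, -44.487, -35.134,  -0.   ,   0.009,  -0.   ]), 'tool_pos': array([ 129.881, -559.584,  230.398]), 'tool_rot': array([ 2.102,  0.242, -2.101]), 'wrist_force': array([0.004, 0.053, 0.131]), 'moment': array([ 0.006,  0.009, -0.021]), 'width': 1.0001111075215607}
top {'intrinsics': array([[382.504,   0.   , 260.285],
       [  0.   , 382.504, 189.835],
       [  0.   ,   0.   ,   1.   ]]), 'distortion': array([-0.078,  0.   ,  0.   ,  0.   ,  0.   ]), 'world_from_camera': array([[   0.024,   -0.995,    0.102,  381.697],
       [  -1.   ,   -0.025,   -0.008,   73.831],
       [   0.01 ,   -0.101,   -0.995, 1135.031],
       [   0.   ,    0.   ,    0.   ,    1.   ]])}
side {'intrinsics': array([[362.935,   0.   , 245.281],
       [  0.   , 362.935, 190.456],
       [  0.   ,   0.   ,   1.   ]]), 'distortion': array([-0.016,  0.   ,  0.   ,  0.   ,  0.   ]), 'world_from_camera': array([[   0.998,   -0.032,    0.047,  404.81 ],
       [  -0.057,   -0.557,    0.828, -954.457],
       [  -0.   ,   -0.83 ,   -0.558,  768.129],
       [   0.   ,    0.   ,    0.   ,    1.   ]])}
wrist {'intrinsics': array([[293.656,   0.   , 258.203],
       [  0.   , 293.656, 194.662],
       [  0.   ,   0.   ,   1.   ]]), 'distortion': array([0.019, 0.   , 0.   , 0.   , 0.   ]), 'world_from_camera': array([[   0.226,   -0.941,   -0.252,  192.586],
       [  -0.974,   -0.219,   -0.058, -543.811],
       [  -0.001,    0.258,   -0.966,  373.586],
       [   0.   ,    0.   ,    0.   ,    1.   ]])}
```

View pics/top0.png

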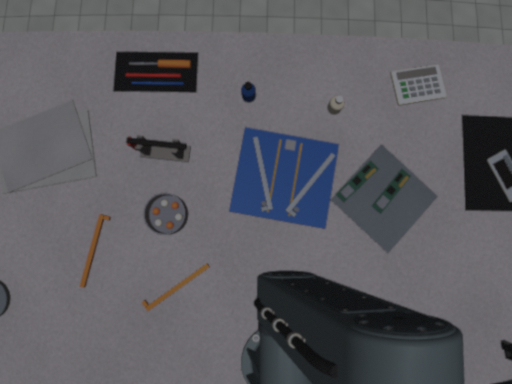

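View pics/side0.png

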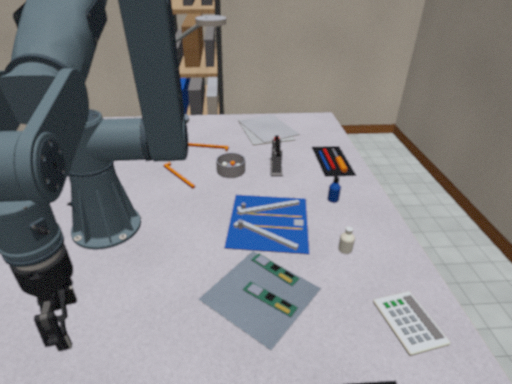

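View pics/wrist0.png

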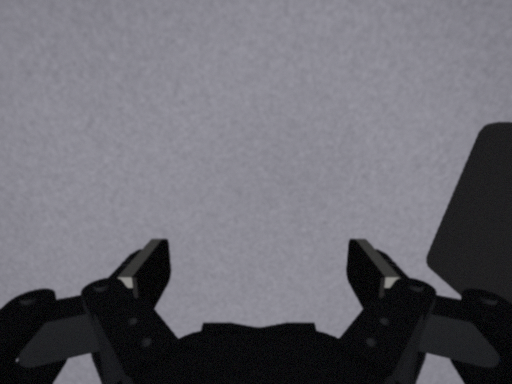

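```bash
cat > h.py <<'E'
from bench import bot
import cv2,numpy as np
from scipy.spatial.transform import Rotation as R
np.set_printoptions(precision=3,suppress=True)
def w(c,px,z):
    px=np.array(px,float).reshape(-1,1,2)
    u=cv2.undistortPoints(px,c["intrinsics"],c["distortion"])[:,0]
    T=c["world_from_camera"]; r=np.c_[u,np.ones(len(u))]@T[:3,:3].T; o=T[:3,3]
    return o+r*((z-o[2])/r[:,2])[:,None]
def proj(c,P):
    T=np.linalg.inv(c["world_from_camera"]); P=np.atleast_2d(P).astype(float)
    q,_=cv2.projectPoints(P,cv2.Rodrigues(T[:3,:3])[0],T[:3,3],c["intrinsics"],c["distortion"]); return q[:,0]
def snap(n,name,box=None,s=1):
    c=bot.camera_params(n); p,d=bot.snapshot(n); b=p[:,:,::-1].copy()
    np.savez("pics/%s.npz"%name,p=p,d=d,**c)
    o=b if box is None else cv2.resize(b[box[1]:box[3],box[0]:box[2]],None,fx=s,fy=s,interpolation=cv2.INTER_CUBIC)
    cv2.imwrite(f"pics/{name}.png",o); return c,b,d
def load(name):
    f=np.load("pics/%s.npz"%name); return f,f["p"][:,:,::-1].copy(),f["d"]
def hsv(b): return cv2.cvtColor(b,cv2.COLOR_BGR2HSV)
E
python3 - <<'E'
from h import *
b=cv2.imread("pics/top0.png")
cv2.imwrite("pics/c0.png",cv2.resize(b[110:260,120:345],None,fx=3.5,fy=3.5,interpolation=cv2.INTER_CUBIC))
cv2.imwrite("pics/c1.png",cv2.resize(b[130:260,320:450],None,fx=4,fy=4,interpolation=cv2.INTER_CUBIC))
c=bot.camera_params("top")
print(w(c,[[248,129],[339,143],[325,227],[230,211]],6))
E
```

```text
[[ 680.858  106.356    6.   ]
 [ 645.327 -169.816    6.   ]
 [ 391.541 -128.72     6.   ]
 [ 432.112  152.717    6.   ]]
```

View pics/c0.png

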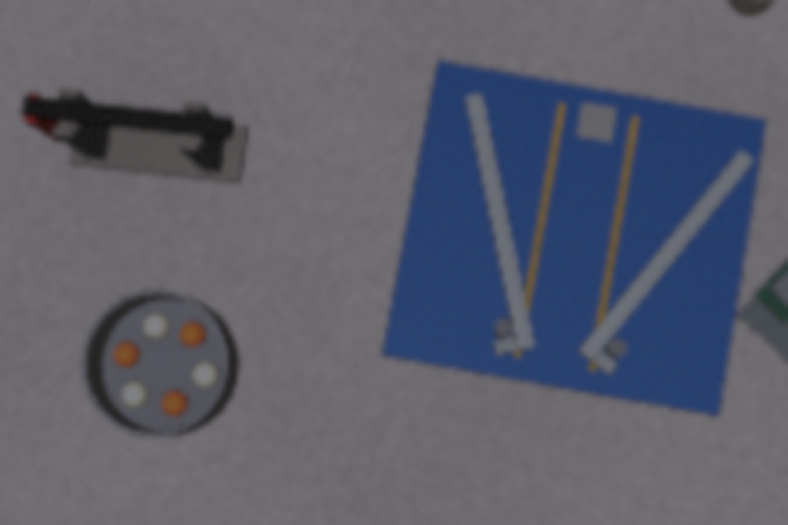

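View pics/c1.png

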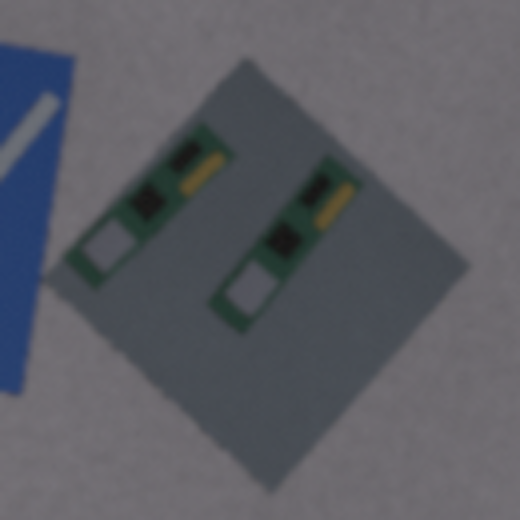

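```bash
python3 - <<'E'
from h import *
b=cv2.imread("pics/top0.png");c=bot.camera_params("top");H=hsv(b)
def comps(m,mn=20):
    n,l,s,ce=cv2.connectedComponentsWithStats(m.astype(np.uint8)); 
    return [(i,s[i],ce[i],l==i) for i in range(1,n) if s[i,4]>=mn]
def rect(mask,z,name):
    cn=max(cv2.findContours(mask.astype(np.uint8),0,1)[0],key=cv2.contourArea)[:,0]
    P=w(c,cn,z)[:,:2].astype(np.float32); r=cv2.minAreaRect(P); ys,xs=np.nonzero(mask); 
    Q=w(c,np.c_[xs,ys],z)[:,:2]; m=Q.mean(0); ev,V=np.linalg.eigh(np.cov(Q.T)); v=V[:,1]
    print(name,"rect",r,"cen",m,"axis",v,"ang",np.arctan2(v[1],v[0]), "len",np.sqrt(12*ev))
blue=(H[...,0]>105)&(H[...,0]<125)&(H[...,1]>120)&(H[...,2]>70)
cv=np.zeros(b.shape[:2],np.uint8)
cs=comps(blue,1000); 
for i,s,ce,m in cs: rect(m,6,"mat")
reg=np.zeros(b.shape[:2],bool);reg[128:228,228:342]=1
# inside mat hull
hull=cv2.convexHull(np.argwhere(cs[0][3])[:,::-1].astype(np.int32)); hm=np.zeros(b.shape[:2],np.uint8);cv2.fillConvexPoly(hm,hull,1)
yel=(H[...,0]<30)&(H[...,1]>60)&(hm>0)
for i,s,ce,m in comps(yel,15): rect(m,6,"yel %s %s"%(ce,s[4]))
sil=(H[...,1]<100)&(H[...,2]>105)&(hm>0)
for i,s,ce,m in comps(sil,15): rect(m,20,"sil %s %s"%(ce,s[4]))
g=(H[...,0]>60)&(H[...,0]<90)&(H[...,1]>60)
for i,s,ce,m in comps(g,30): rect(m,10,"green %s %s"%(ce,s[4]))
E
```

```text
mat rect ((537.3126220703125, -5.62420654296875), (285.0282287597656, 255.041259765625), 81.14893341064453) cen [534.191  -3.972] axis [0.158 0.987] ang 1.4118518660359087 len [260.78  300.228]
yel [275.091 167.61 ] 77 rect ((564.4133911132812, 22.228271484375), (4.2633819580078125, 172.09571838378906), 81.03770446777344) cen [565.137  22.192] axis [-0.988  0.157] ang 2.984426846613987 len [  4.073 178.3  ]
yel [295.961 172.632] 76 rect ((552.4917602539062, -40.65453338623047), (3.9984607696533203, 175.008544921875), 81.22052764892578) cen [551.599 -40.47 ] axis [-0.988  0.154] ang 2.98686825514182 len [  3.927 182.962]
sil [262.492 174.186] 382 rect ((546.6865234375, 60.11478042602539), (218.53622436523438, 33.24898147583008), 7.961750030517578) cen [542.475  59.667] axis [-0.978 -0.206] ang -2.9337568024312675 len [ 19.461 225.084]
sil [309.512 183.412] 400 rect ((522.588134765625, -81.1534423828125), (31.590391159057617, 218.79483032226562), 56.918033599853516) cen [518.514 -79.674] axis [-0.797  0.604] ang 2.4926047298266756 len [ 18.814 223.429]
green [360.687 176.602] 211 rect ((546.8021850585938, -239.31216430664062), (31.863637924194336, 98.82024383544922), 44.10649490356445) cen [ 543.943 -234.554] axis [-0.743  0.669] ang 2.4086795434737964 len [ 32.849 105.891]
green [390.876 189.607] 267 rect ((504.1242980957031, -326.3021240234375), (33.67163848876953, 146.60525512695312), 50.87646484375) cen [ 507.157 -326.296] axis [-0.791  0.612] ang 2.4835779396667865 len [ 34.72  145.006]
green [340.692 196.538] 39 rect ((482.1711730957031, -174.2512969970703), (31.417171478271484, 10.486488342285156), 41.423988342285156) cen [ 482.564 -174.173] axis [-0.722 -0.692] ang -2.3768129365273647 len [10.875 32.752]
```

```bash
cat >> h.py <<'E'
def cur():
    o=bot.get_obs(); return np.array(o["tool_pos"]),R.from_rotvec(o["tool_rot"])
def yaw(): 
    M=cur()[1].as_matrix(); return np.arctan2(M[1,1],M[0,1])
def plan(pos,a=None,verbose=True):
    """row numbers to reach pos (world) with tool down and jaw dir angle a (nearest half turn NOT taken)"""
    p,r=cur(); dp=r.inv().apply(np.array(pos)-p)/300
    if a is None: rot=np.zeros(3)
    else:
        M=np.array([[0,np.cos(a),np.sin(a)],[0,np.sin(a),-np.cos(a)],[-1,0,0]])
        rot=(r.inv()*R.from_matrix(M)).as_rotvec()/(2*np.pi)
    print("dp",dp.round(4).tolist(),"rot",rot.round(4).tolist(),"rows>=",round(max(np.abs(dp).max()*300/62.5*1.1,np.linalg.norm(rot)*360/10.7),1))
E
python3 - <<'E'
from h import *
p,r=cur();print(r.as_matrix(),yaw())
plan([450,0,300],-1.571-.155)
E
```

```text
[[ 0.     0.226 -0.974]
 [ 0.001 -0.974 -0.226]
 [-1.    -0.001 -0.   ]] -1.3429925852010935
dp [-0.2289, -1.5769, -1.4609] rot [0.061, -0.0, 0.0002] rows>= 8.3
```

```bash
python3 - <<'E'
from h import *
plan([530,0,230],-1.571-.155)
E
python3 -m jog '[{"dp":[0,-0.8,-0.85],"rot":[0.03,0,0],"grip":1},{"dp":[0,-0.8,-0.85],"rot":[0.03,0,0],"grip":1},{"dp":[0,-0.8,-0.85],"rot":[0.03,0,0],"grip":1},{"dp":[0,-0.8,-0.85],"rot":[0.03,0,0],"grip":1},{"dp":[0,-0.8,-0.85],"rot":[0.03,0,0],"grip":1},{"dp":[0,-0.8,-0.85],"rot":[0.03,0,0],"grip":1}]'
python3 - <<'E'
from h import *
plan([530,0,230],-1.571-.155)
E
```

```text
dp [0.0045, -1.5163, -1.7206] rot [0.061, -0.0, 0.0002] rows>= 9.1
clock: 0.9
tool_pos: [325.0, -266.2, 231.2]
tool_rot: [2.201, 0.045, -2.201]
wrist_force: [-0.7, -0.1, 0.6]
width: 1.0
dp [0.0044, -0.8587, -0.7192] rot [0.0312, -0.0, 0.0] rows>= 4.5
```

```bash
python3 -m jog '[{"dp":[0,-0.84,-0.71],"rot":[0.031,0,0],"grip":-0.3},{"dp":[0,-0.84,-0.71],"rot":[0.031,0,0],"grip":-0.3},{"dp":[0,-0.84,-0.71],"rot":[0.031,0,0],"grip":-0.3},{"dp":[0,-0.84,-0.71],"rot":[0.031,0,0],"grip":-0.3},{"dp":[0,-0.84,-0.71],"rot":[0.031,0,0],"grip":-0.3},{"dp":[0,-0.84,-0.71],"rot":[0.031,0,0],"grip":-0.3},{"dp":[0,-0.84,-0.71],"rot":[0.031,0,0],"grip":-0.3}]' 40
python3 - <<'E'
from h import *
snap("wrist","w1"); print(yaw(),cur()[0])
E
```

```text
clock: 1.78
tool_pos: [527.5, -6.8, 230.8]
tool_rot: [-2.141, 0.163, 2.143]
wrist_force: [-0.6, 0.0, 0.6]
width: 0.356
-1.7241469657281252 [526.848  -7.887 230.758]
```

View pics/w1.png

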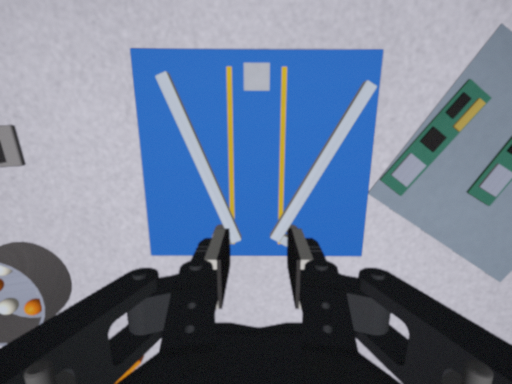

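```bash
cat >> h.py <<'E'
def fitline(mask,c,z):
    ys,xs=np.nonzero(mask); Q=w(c,np.c_[xs,ys],z)[:,:2]; m=Q.mean(0); ev,V=np.linalg.eigh(np.cov(Q.T)); v=V[:,1]; v=v*np.sign(v[0]+1e-9)
    t=(Q-m)@v
    return m,v,np.sqrt(12*ev),(t.min(),t.max())
def comps(m,mn=20):
    n,l,s,ce=cv2.connectedComponentsWithStats(m.astype(np.uint8)); 
    return [(s[i,4],ce[i],l==i) for i in range(1,n) if s[i,4]>=mn]
E
python3 - <<'E'
from h import *
c,b,d=load("w1"); H=hsv(b)
blue=(H[...,0]>100)&(H[...,0]<125)&(H[...,1]>150)
m=max(comps(blue,1000),key=lambda k:k[0])[2]
cn=max(cv2.findContours(m.astype(np.uint8),0,1)[0],key=cv2.contourArea)[:,0]
print("mat",cv2.minAreaRect(w(c,cn,6)[:,:2].astype(np.float32)))
hm=np.zeros(b.shape[:2],np.uint8);cv2.fillConvexPoly(hm,cv2.convexHull(cn),1); hm[225:]=0
yel=(H[...,0]<35)&(H[...,1]>100)&(hm>0)
for n,ce,m in comps(yel,30): 
    f=fitline(m,c,6);print("yel",ce,n,f,np.arctan2(f[1][1],f[1][0]))
sil=(H[...,1]<60)&(H[...,2]>120)&(hm>0); print(H[150,195],H[150,330])
for n,ce,m in comps(sil,100): 
    f=fitline(m,c,20);print("sil",ce,n,f,np.arctan2(f[1][1],f[1][0]))
    if n>300: print(d[int(ce[1]),int(ce[0])])
E
```

```text
mat ((537.2025146484375, -4.60736083984375), (286.1815490722656, 255.6768341064453), 81.1908950805664)
yel [230.076 138.866] 537 (array([567.325,  23.28 ]), array([ 0.988, -0.154]), array([  4.478, 181.965]), (np.float64(-96.96898597184396), np.float64(83.79162446038806))) -0.15464108946637453
yel [282.062 140.082] 552 (array([556.12 , -39.832]), array([ 0.988, -0.155]), array([  4.539, 185.339]), (np.float64(-98.2263622184838), np.float64(85.34015996133031))) -0.15514425441205615
[108  28 204] [109  26 204]
sil [256.189  75.876] 683 (array([634.11 , -19.695]), array([ 0.406, -0.914]), array([27.931, 28.601]), (np.float64(-18.513428042918196), np.float64(18.630878730442237))) -1.1529893552903172
342.42844
sil [195.212 148.531] 2102 (array([563.011,  64.143]), array([0.973, 0.233]), array([ 16.81 , 195.504]), (np.float64(-103.7965284721308), np.float64(92.38659383959053))) 0.23504748977628204
350.35663
sil [326.189 153.838] 2108 (array([533.58 , -88.085]), array([ 0.78 , -0.626]), array([ 17.746, 197.191]), (np.float64(-104.2483168522051), np.float64(94.22989681434598))) -0.6761375190422487
353.51535
```

```bash
python3 - <<'E'
from h import *
plan([614.5,77.5,60],0.235-np.pi/2)
plan([614.5,77.5,9.5],0.235-np.pi/2)
E
```

```text
dp [0.5688, -0.326, -0.246] rot [-0.0618, 0.0002, 0.0] rows>= 3.0
dp [0.7372, -0.3261, -0.2462] rot [-0.0618, 0.0002, 0.0] rows>= 3.9
```

```bash
python3 -m jog '[{"dp":[0.4,-0.326,-0.246],"rot":[-0.062,0,0],"grip":-0.4},{"dp":[0.569,-0.326,-0.246],"rot":[-0.062,0,0],"grip":-0.4},{"dp":[0.569,-0.326,-0.246],"rot":[-0.062,0,0],"grip":-0.4},{"dp":[0.569,-0.326,-0.246],"rot":[-0.062,0,0],"grip":-0.4},{"dp":[0.569,-0.326,-0.246],"rot":[-0.062,0,0],"grip":-0.4}]'
python3 - <<'E'
from h import *
snap("wrist","w2"); print(yaw(),cur()[0])
plan([614.5,77.5,9.5],0.235-np.pi/2)
E
```

```text
clock: 2.45
tool_pos: [613.2, 75.8, 58.3]
tool_rot: [2.093, 0.247, -2.103]
wrist_force: [0.3, -1.1, 0.0]
width: 0.299
-1.3375225106696298 [614.269  75.501  60.138]
dp [0.1688, -0.0063, -0.0026] rot [-0.0003, 0.0003, 0.0] rows>= 0.9
```

View pics/w2.png

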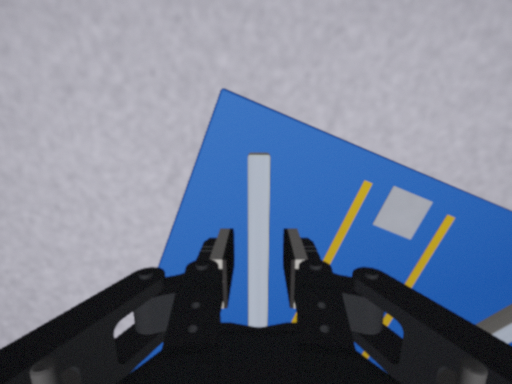

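```bash
python3 -m jog '[{"dp":[0.1,-0.003,0],"rot":[0,0,0],"grip":-0.4},{"dp":[0.168,-0.003,0],"rot":[0,0,0],"grip":-0.4},{"dp":[0.168,-0.003,0],"rot":[0,0,0],"grip":-0.4},{"dp":[0.168,-0.003,0],"rot":[0,0,0],"grip":-0.4}]'
cat >> h.py <<'E'
def swing(r,deltas,sgn,e,bias,O=15.5):
    for k,dl in enumerate(deltas):
        f=min(1,(k+1)/2); q=bias*(k+1)/len(deltas)
        u=(r+q)*np.cos(dl)-(O+e*f)*np.sin(dl); n=(r+q)*np.sin(dl)+(O+e*f)*np.cos(dl)
        print("dp",[0,round(sgn*(n-O)/300,3),round((r-u)/300,3)],"rot",round(sgn*dl/2/np.pi,4))
E
python3 - <<'E'
from h import *
print(cur()[0],bot.get_obs()["wrist_force"])
swing(161,np.linspace(0,0.39,11),1,5.75,4)
E
```

```text
clock: 3.0
tool_pos: [615.6, 77.1, 11.4]
tool_rot: [2.099, 0.246, -2.096]
wrist_force: [0.4, -0.3, -0.1]
width: 0.302
[615.588  77.058  11.396] [ 0.358 -0.345 -0.085]
dp [0, np.float64(0.01), np.float64(-0.001)] rot 0.0
dp [0, np.float64(0.04), np.float64(0.001)] rot 0.0062
dp [0, np.float64(0.061), np.float64(0.004)] rot 0.0124
dp [0, np.float64(0.082), np.float64(0.007)] rot 0.0186
dp [0, np.float64(0.103), np.float64(0.012)] rot 0.0248
dp [0, np.float64(0.123), np.float64(0.017)] rot 0.031
dp [0, np.float64(0.144), np.float64(0.023)] rot 0.0372
dp [0, np.float64(0.164), np.float64(0.03)] rot 0.0434
dp [0, np.float64(0.184), np.float64(0.037)] rot 0.0497
dp [0, np.float64(0.204), np.float64(0.046)] rot 0.0559
dp [0, np.float64(0.223), np.float64(0.055)] rot 0.0621
```

```bash
python3 -m jog '[{"dp":[0.004,0.01,-0.001],"rot":[0,0,0],"grip":-0.4},{"dp":[0.004,0.04,0.001],"rot":[0.006,0,0],"grip":-0.4},{"dp":[0.004,0.061,0.004],"rot":[0.0124,0,0],"grip":-0.4},{"dp":[0.004,0.082,0.007],"rot":[0.0186,0,0],"grip":-0.4},{"dp":[0.004,0.103,0.012],"rot":[0.025,0,0],"grip":-0.4},{"dp":[0.004,0.123,0.017],"rot":[0.031,0,0],"grip":-0.4},{"dp":[0.004,0.144,0.023],"rot":[0.037,0,0],"grip":-0.4},{"dp":[0.004,0.164,0.03],"rot":[0.0434,0,0],"grip":-0.4},{"dp":[0.004,0.184,0.037],"rot":[0.05,0,0],"grip":-0.4},{"dp":[0.004,0.204,0.046],"rot":[0.056,0,0],"grip":-0.4},{"dp":[0.004,0.218,0.053],"rot":[0.061,0,0],"grip":-0.4},{"dp":[0.004,0.218,0.053],"rot":[0.061,0,0],"grip":-0.4}]'
python3 - <<'E'
from h import *
snap("wrist","w3"); print(yaw(),cur()[0])
E
```

```text
clock: 4.5
tool_pos: [614.6, 9.7, 9.1]
tool_rot: [-2.144, 0.161, 2.143]
wrist_force: [0.3, -0.5, -0.5]
width: 0.299
-1.7202507344607607 [614.661   9.936   9.052]
```

View pics/w3.png

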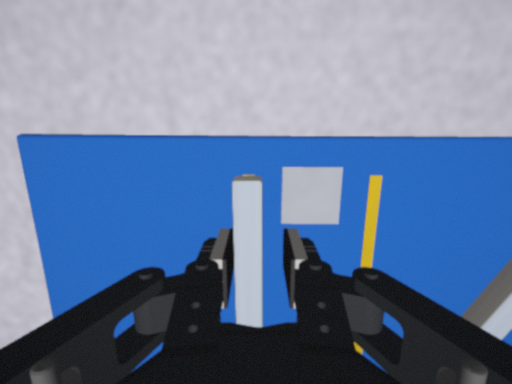

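```bash
python3 -m jog '[{"dp":[-0.2,0,0],"rot":[0,0,0],"grip":-0.4},{"dp":[-0.4,0,0],"rot":[0,0,0],"grip":-0.4},{"dp":[-0.7,0.04,0.28],"rot":[0,0,0],"grip":-0.4},{"dp":[-0.7,0.04,0.28],"rot":[0,0,0],"grip":-0.4},{"dp":[-0.7,0.04,0.28],"rot":[0,0,0],"grip":-0.4},{"dp":[-0.7,0.04,0.28],"rot":[0,0,0],"grip":-0.4},{"dp":[-0.7,0.04,0.28],"rot":[0,0,0],"grip":-0.4}]'
cat >> h.py <<'E'
O=np.array([448.3,9.2]); TH=-0.155
def torack(P):
    d=np.asarray(P)[...,:2]-O; return np.stack([d[...,0]*np.cos(TH)+d[...,1]*np.sin(TH),-d[...,0]*np.sin(TH)+d[...,1]*np.cos(TH)],-1)
def toworld(P):
    P=np.asarray(P,float); return O+np.stack([P[...,0]*np.cos(TH)-P[...,1]*np.sin(TH),P[...,0]*np.sin(TH)+P[...,1]*np.cos(TH)],-1)
def rails(name,lo=240,yelp=True):
    c,b,d=load(name); H=hsv(b)
    blue=(H[...,0]>100)&(H[...,0]<125)&(H[...,1]>150)
    m=max(comps(blue,1000),key=lambda k:k[0])[2]
    cn=max(cv2.findContours(m.astype(np.uint8),0,1)[0],key=cv2.contourArea)[:,0]
    hm=np.zeros(b.shape[:2],np.uint8);cv2.fillConvexPoly(hm,cv2.convexHull(cn),1); hm[lo:]=0
    for nm,mk,z in (("yel",(H[...,0]<35)&(H[...,1]>100),6),("sil",(H[...,1]<60)&(H[...,2]>150),20)):
        for n,ce,m in comps(mk&(hm>0),60):
            f=fitline(m,c,z); print(nm,ce.round(),n,"rack cen",torack(f[0]),"ang rel",np.arctan2(f[1][1],f[1][0])-TH,"LW",f[2])
E
python3 - <<'E'
from h import *
snap("wrist","w4"); print(yaw(),cur()[0]); rails("w3"); rails("w4"); rails("w1")
E
```

```text
clock: 5.42
tool_pos: [529.5, 10.9, 217.4]
tool_rot: [-2.141, 0.16, 2.147]
wrist_force: [-0.5, -0.7, 0.0]
width: 0.296
-1.7199537207684084 [529.476  10.863 217.295]
yel [372. 207.] 701 rack cen [182.817 -31.805] ang rel -0.0011680644462948309 LW [ 5.663 34.865]
sil [311. 195.] 3296 rack cen [193.118   2.878] ang rel 0.36353175870158516 LW [26.907 27.326]
sil [247. 210.] 1712 rack cen [185.604  32.683] ang rel 0.006111807389743401 LW [13.696 29.221]
yel [298. 139.] 603 rack cen [115.85 -31.6 ] ang rel -0.0005633569787767134 LW [  4.629 184.544]
sil [272.  73.] 726 rack cen [187.833   0.589] ang rel 0.9262590797077447 LW [27.8   27.988]
sil [244. 149.] 2121 rack cen [104.686  31.459] ang rel 0.011018595865109199 LW [ 13.737 205.784]
sil [346. 153.] 1967 rack cen [100.987 -84.528] ang rel -0.5087848368790294 LW [ 13.206 198.33 ]
yel [230. 139.] 537 rack cen [115.425  32.286] ang rel 0.0003589105336254672 LW [  4.478 181.965]
yel [282. 140.] 552 rack cen [114.097 -31.798] ang rel -0.00014425441205614953 LW [  4.539 185.339]
sil [256.  76.] 683 rack cen [188.044   0.137] ang rel -0.9979893552903172 LW [27.931 28.601]
sil [197. 154.] 2026 rack cen [98.289 70.365] ang rel 0.3838652025167555 LW [ 13.686 213.508]
sil [324. 160.] 2074 rack cen [ 91.417 -80.   ] ang rel -0.5055177242730681 LW [ 14.158 219.456]
```

View pics/w4.png

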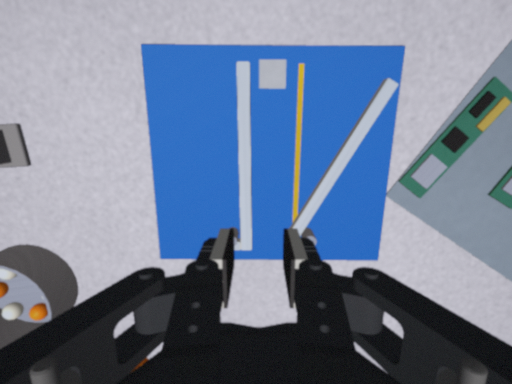

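```bash
sed -i 's/,"LW",f\[2\])/,"LW",f[2],"tmax",f[3][1])/' h.py; python3 - <<'E'
from h import *
rails("w4")
b=load("w4")[1]; cv2.imwrite("pics/w4c.png",cv2.resize(b[200:265,180:380],None,fx=4,fy=4,interpolation=cv2.INTER_CUBIC))
plan([576.5,-124.5,60],-0.676-np.pi/2)
E
```

```text
yel [298. 139.] 603 rack cen [115.85 -31.6 ] ang rel -0.0005633569787767134 LW [  4.629 184.544] tmax 83.73175037095318
sil [272.  73.] 726 rack cen [187.833   0.589] ang rel 0.9262590797077447 LW [27.8   27.988] tmax 18.772433887784615
sil [244. 149.] 2121 rack cen [104.686  31.459] ang rel 0.011018595865109199 LW [ 13.737 205.784] tmax 94.3490119359619
sil [346. 153.] 1967 rack cen [100.987 -84.528] ang rel -0.5087848368790294 LW [ 13.206 198.33 ] tmax 91.92401597477252
dp [0.5236, 0.423, -0.2236] rot [0.0838, 0.0005, -0.0001] rows>= 2.8
```

View pics/w4c.png

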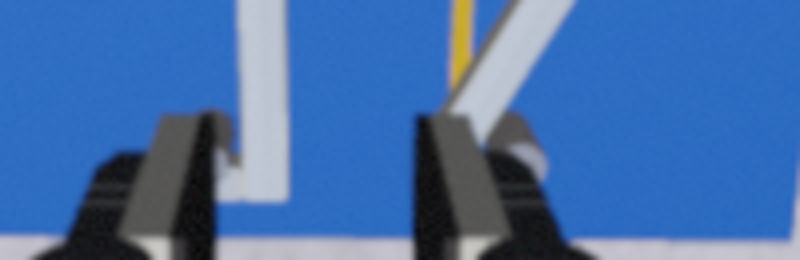

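```bash
python3 - <<'E'
from h import *
P=toworld([147.4,-111]);print(P)
plan([*P,60],-0.662-np.pi/2)
E
```

```text
[ 576.797 -123.225]
dp [0.5236, 0.4186, -0.2239] rot [0.0816, 0.0005, -0.0001] rows>= 2.8
```

```bash
python3 -m jog '[{"dp":[0.2,0.419,-0.224],"rot":[0.0816,0,0],"grip":-0.4},{"dp":[0.4,0.419,-0.224],"rot":[0.0816,0,0],"grip":-0.4},{"dp":[0.524,0.419,-0.224],"rot":[0.0816,0,0],"grip":-0.4},{"dp":[0.524,0.419,-0.224],"rot":[0.0816,0,0],"grip":-0.4},{"dp":[0.524,0.419,-0.224],"rot":[0.0816,0,0],"grip":-0.4},{"dp":[0.524,0.419,-0.224],"rot":[0.0816,0,0],"grip":-0.4}]'
python3 - <<'E'
from h import *
snap("wrist","w5"); print(yaw(),cur()[0]); plan([576.8,-123.2,9.5],-.662-np.pi/2)
E
```

```text
clock: 6.22
tool_pos: [577.9, -123.1, 62.2]
tool_rot: [-1.84, 0.632, 1.84]
wrist_force: [-0.8, -0.9, -0.3]
width: 0.301
-2.2318825569278093 [ 578.41  -123.136   63.074]
dp [0.1786, 0.0036, 0.0044] rot [0.0001, -0.0003, 0.0001] rows>= 0.9
```

View pics/w5.png

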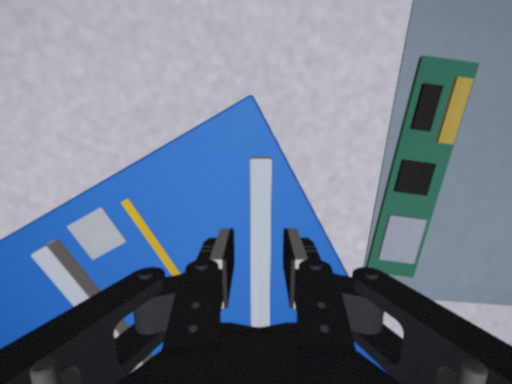

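```bash
python3 -m jog '[{"dp":[0.1,0.003,0.002],"rot":[0,0,0],"grip":-0.4},{"dp":[0.172,0.003,0.002],"rot":[0,0,0],"grip":-0.4},{"dp":[0.172,0.003,0.002],"rot":[0,0,0],"grip":-0.4},{"dp":[0.172,0.003,0.002],"rot":[0,0,0],"grip":-0.4},{"dp":[0.172,0.003,0.002],"rot":[0,0,0],"grip":-0.4}]'
python3 - <<'E'
from h import *
print(cur()[0],yaw(),bot.get_obs()["wrist_force"])
swing(160,np.linspace(0,0.505,13),-1,5.75,4)
E
```

```text
clock: 6.9
tool_pos: [577.7, -124.1, 12.0]
tool_rot: [-1.843, 0.632, 1.837]
wrist_force: [-0.1, 0.9, 0.4]
width: 0.296
[ 577.727 -124.115   11.985] -2.2322843762627267 [-0.07   0.874  0.395]
dp [0, np.float64(-0.01), np.float64(-0.001)] rot -0.0
dp [0, np.float64(-0.042), np.float64(0.001)] rot -0.0067
dp [0, np.float64(-0.064), np.float64(0.005)] rot -0.0134
dp [0, np.float64(-0.086), np.float64(0.009)] rot -0.0201
dp [0, np.float64(-0.108), np.float64(0.014)] rot -0.0268
dp [0, np.float64(-0.13), np.float64(0.021)] rot -0.0335
dp [0, np.float64(-0.152), np.float64(0.028)] rot -0.0402
dp [0, np.float64(-0.173), np.float64(0.036)] rot -0.0469
dp [0, np.float64(-0.194), np.float64(0.045)] rot -0.0536
dp [0, np.float64(-0.215), np.float64(0.054)] rot -0.0603
dp [0, np.float64(-0.235), np.float64(0.065)] rot -0.067
dp [0, np.float64(-0.255), np.float64(0.077)] rot -0.0737
dp [0, np.float64(-0.275), np.float64(0.089)] rot -0.0804
```

```bash
python3 -m jog '[{"dp":[0.009,-0.01,-0.001],"rot":[0,0,0],"grip":-0.4},{"dp":[0.009,-0.042,0.001],"rot":[-0.0067,0,0],"grip":-0.4},{"dp":[0.009,-0.064,0.005],"rot":[-0.0134,0,0],"grip":-0.4},{"dp":[0.009,-0.086,0.009],"rot":[-0.02,0,0],"grip":-0.4},{"dp":[0.009,-0.108,0.014],"rot":[-0.0268,0,0],"grip":-0.4},{"dp":[0.009,-0.13,0.021],"rot":[-0.0335,0,0],"grip":-0.4},{"dp":[0.009,-0.152,0.028],"rot":[-0.04,0,0],"grip":-0.4},{"dp":[0.009,-0.173,0.036],"rot":[-0.047,0,0],"grip":-0.4},{"dp":[0.009,-0.194,0.045],"rot":[-0.0536,0,0],"grip":-0.4},{"dp":[0.009,-0.215,0.054],"rot":[-0.06,0,0],"grip":-0.4},{"dp":[0.009,-0.235,0.065],"rot":[-0.067,0,0],"grip":-0.4},{"dp":[0.009,-0.255,0.077],"rot":[-0.0737,0,0],"grip":-0.4},{"dp":[0.009,-0.272,0.087],"rot":[-0.08,0,0],"grip":-0.4},{"dp":[0.009,-0.272,0.087],"rot":[-0.08,0,0],"grip":-0.4},{"dp":[0.009,-0.272,0.087],"rot":[-0.08,0,0],"grip":-0.4}]'
python3 - <<'E'
from h import *
snap("wrist","w6"); print(yaw(),cur()[0]);rails("w6")
E
```

```text
clock: 8.78
tool_pos: [606.2, -43.5, 7.6]
tool_rot: [-2.139, 0.171, 2.138]
wrist_force: [0.6, -0.2, 0.7]
width: 0.298
-1.7304482511482113 [606.157 -43.592   7.576]
sil [205. 195.] 3299 rack cen [193.112  -2.053] ang rel 1.4808712362379286 LW [26.652 27.079] tmax 14.182568219861615
sil [268. 210.] 1735 rack cen [185.943 -31.338] ang rel -0.008423523196507549 LW [13.729 28.862] tmax 13.900702568331825
sil [131. 210.] 1703 rack cen [186.006  32.418] ang rel 0.015972485926288277 LW [13.564 28.287] tmax 13.708307452122812
```

View pics/w6.png

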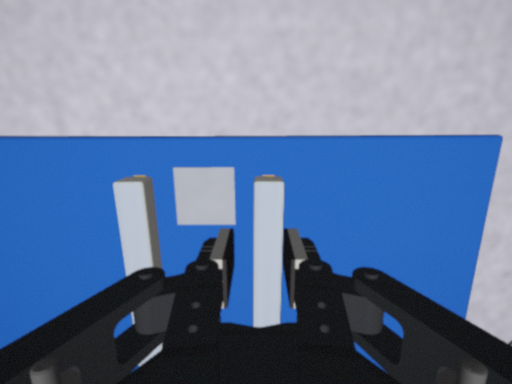

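```bash
python3 -m jog '[{"dp":[-0.2,0,0],"rot":[0,0,0],"grip":-0.4},{"dp":[-0.4,0,0],"rot":[0,0,0],"grip":-0.4},{"dp":[-0.7,-0.12,0.35],"rot":[0,0,0],"grip":1},{"dp":[-0.7,-0.12,0.35],"rot":[0,0,0],"grip":1},{"dp":[-0.7,-0.12,0.35],"rot":[0,0,0],"grip":1},{"dp":[-0.7,-0.12,0.35],"rot":[0,0,0],"grip":1},{"dp":[-0.7,-0.12,0.35],"rot":[0,0,0],"grip":1},{"dp":[-0.7,-0.12,0.35],"rot":[0,0,0],"grip":1}]'
python3 - <<'E'
from h import *
snap("wrist","w7"); print(yaw(),cur()[0]);rails("w7",230)
b=load("w7")[1]; cv2.imwrite("pics/w7c.png",cv2.resize(b[30:280,130:400],None,fx=2.4,fy=2.4,interpolation=cv2.INTER_CUBIC))
E
```

```text
clock: 9.82
tool_pos: [508.1, 8.3, 216.3]
tool_rot: [-2.136, 0.171, 2.14]
wrist_force: [0.0, -0.5, 0.4]
width: 0.997
-1.7307628633067895 [508.063   8.378 216.329]
sil [266.  53.] 796 rack cen [187.198   0.582] ang rel -1.3175915494034316 LW [28.272 28.428] tmax 16.31217995042207
sil [238. 136.] 2387 rack cen [97.854 32.115] ang rel -0.009768470246683397 LW [ 18.389 221.007] tmax 101.61036654146928
sil [294. 137.] 2463 rack cen [ 96.901 -30.841] ang rel 0.008757891804763301 LW [ 19.055 219.859] tmax 102.3069072273901
```

View pics/w7c.png

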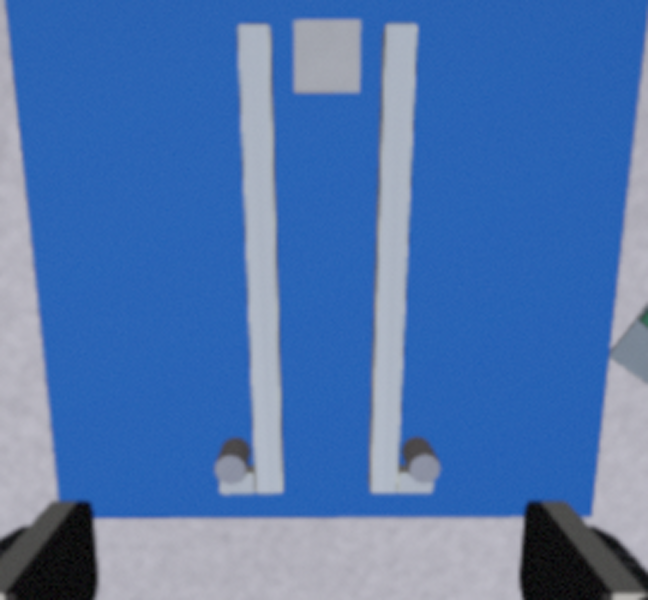

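```bash
python3 - <<'E'
from h import *
rails("w7",210)
# paddle / rest / bowl from top0
c=bot.camera_params("top");b=cv2.imread("pics/top0.png");H=hsv(b)
d=np.load("pics/top0.npy")
cv2.imwrite("pics/c2.png",cv2.resize(b[120:250,110:210],None,fx=6,fy=6,interpolation=cv2.INTER_CUBIC)[:,:])
print(w(c,[[166,214]],55), w(c,[[130,140],[186,149]],109))
E
```

```text
sil [266.  53.] 796 rack cen [187.198   0.582] ang rel -1.3175915494034316 LW [28.272 28.428] tmax 16.31217995042207
sil [238. 122.] 2056 rack cen [113.881  31.475] ang rel 0.011424839040101858 LW [ 13.576 185.376] tmax 85.63316932498023
sil [293. 123.] 2123 rack cen [112.728 -30.203] ang rel -0.013242083077235511 LW [ 14.036 184.919] tmax 86.43991392600823
[[416.813 330.156  55.   ]] [[615.529 427.486 109.   ]
 [593.607 271.187 109.   ]]
```

View pics/c2.png

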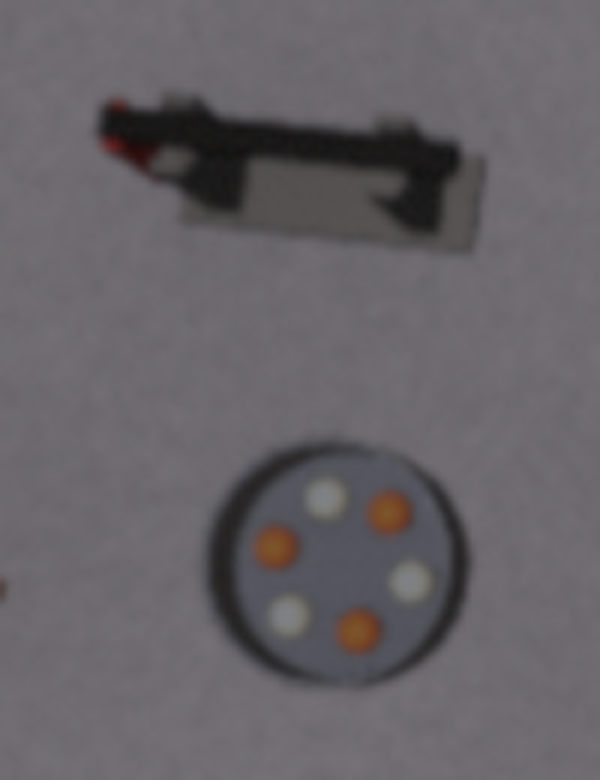

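```bash
python3 - <<'E'
from h import *
plan([530,360,250],-0.14)
print(bot.get_obs()["joint_positions"])
E
```

```text
dp [-0.1119, -1.1688, 0.1147] rot [-0.2532, 0.0002, 0.0003] rows>= 8.5
[-0.217  0.046  1.787 -0.     1.311  1.513]
```

```bash
python3 -m jog '[{"dp":[-0.11,-0.98,0.115],"rot":[-0.253,0,0],"grip":1},{"dp":[-0.11,-0.98,0.115],"rot":[-0.253,0,0],"grip":1},{"dp":[-0.11,-0.98,0.115],"rot":[-0.253,0,0],"grip":1},{"dp":[-0.11,-0.98,0.115],"rot":[-0.253,0,0],"grip":1},{"dp":[-0.11,-0.98,0.115],"rot":[-0.253,0,0],"grip":1},{"dp":[-0.11,-0.98,0.115],"rot":[-0.253,0,0],"grip":1},{"dp":[-0.11,-0.98,0.115],"rot":[-0.253,0,0],"grip":1},{"dp":[-0.11,-0.98,0.115],"rot":[-0.253,0,0],"grip":1},{"dp":[-0.11,-0.98,0.115],"rot":[-0.253,0,0],"grip":1},{"dp":[-0.11,-0.98,0.115],"rot":[-0.253,0,0],"grip":1}]'
python3 - <<'E'
from h import *
snap("wrist","w8"); print(yaw(),cur()[0]); snap("top","t8",(200,110,345,240),5)
E
```

```text
clock: 11.12
tool_pos: [520.7, 304.3, 249.4]
tool_rot: [1.312, 1.139, -1.314]
wrist_force: [0.1, 0.6, -0.5]
width: 0.999
-0.14269266204730469 [520.721 304.329 249.604]
```

View pics/w8.png

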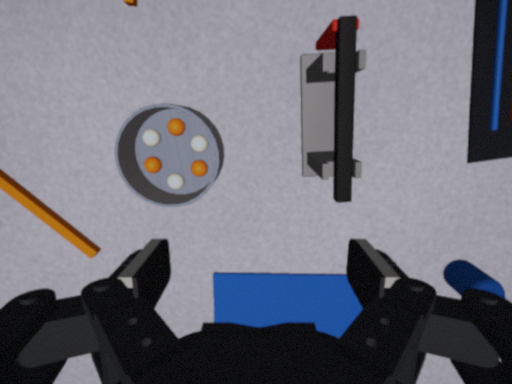

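View pics/t8.png

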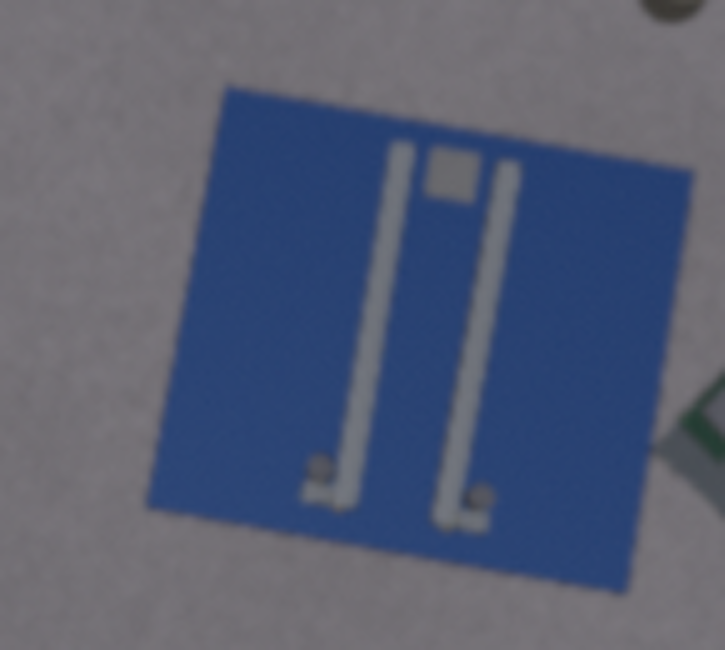

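Rails look right in the top view (heels hooked behind the posts). Measure the bars there, plus handle and bowl in the wrist view (handle at col 343, rows 16–200; bowl rim centre about (168,156)).

```bash
python3 - <<'E'
from h import *
c,b,d=load("t8");H=hsv(b)
# bars: per-row centroid of silver
sil=(H[...,1]<110)&(H[...,2]>105)
pts={0:[],1:[]}
for xr in np.arange(10,185,8.0):
    for k,s in ((0,1),(1,-1)):
        # sample across bar at z=20 on V-brightness profile
        off=np.arange(12,52,0.5)
        W=toworld(np.c_[np.full_like(off,xr),s*off]); q=proj(c,np.c_[W,np.full(len(W),20.)]).astype(np.float32)
        v=cv2.remap(b[...,2].astype(np.float32),q[:,0].reshape(1,-1),q[:,1].reshape(1,-1),cv2.INTER_LINEAR)[0]
        v=np.clip(v-v.min()-0.3*(v.max()-v.min()),0,None)
        pts[k].append((xr,s*(v*off).sum()/v.sum()))
for k in pts:
    P=np.array(pts[k]); f=np.polyfit(P[:,0],P[:,1],1); print("bar",k,"slope",f[0],"y at 0",f[1],"at 90",f[0]*90+f[1],"res",np.std(P[:,1]-np.polyval(f,P[:,0])))
# handle
c,b,d=load("w8");H=hsv(b)
m=(H[...,2]<70); m[:, :325]=0; m[:,362:]=0; m[210:]=0
mm=max(comps(m,500),key=lambda k:k[0])[2]
mm=cv2.morphologyEx(mm.astype(np.uint8),cv2.MORPH_OPEN,np.ones((25,7)))>0
f=fitline(mm,c,109); ang=np.arctan2(f[1][1],f[1][0]); print("handle",f,ang, "mid",f[0]+f[1]*np.mean(f[3]))
# depth of handle top
for px in ((343,100),(344,60),(342,150)):
    dd=d[px[1],px[0]]; u=cv2.undistortPoints(np.array([[px]],float),c["intrinsics"],c["distortion"])[0,0]; print("P",(c["world_from_camera"]@np.array([u[0]*dd,u[1]*dd,dd,1]))[:3])
E
```

```text
bar 0 slope 0.009653025427225324 y at 0 29.20772328025351 at 90 30.07649556870379 res 0.4453921417849379
bar 1 slope -0.006783615005302775 y at 0 -30.926071367889513 at 90 -31.536596718366763 res 0.6218295922011715
handle (array([607.823, 364.289]), array([0.085, 0.996]), array([ 16.906, 160.721]), (np.float64(-87.31379481380182), np.float64(76.13348305692523))) 1.4855135593097548 mid [607.347 358.719]
P [607.726 372.965 109.474]
P [610.708 406.417 109.42 ]
P [603.829 327.629 109.622]
```

```bash
python3 - <<'E'
from h import *
plan([607,358.5,150],-0.0853)
plan([607,358.5,83],-0.0853)
c,b,d=load("w8")
# bowl rim
H=hsv(b); g=cv2.cvtColor(b,cv2.COLOR_BGR2GRAY)
m=np.zeros(g.shape,np.uint8); 
# rim points by depth-> world height
ys,xs=np.mgrid[90:225,100:240]; px=np.c_[xs.ravel(),ys.ravel()].astype(float)
u=cv2.undistortPoints(px.reshape(-1,1,2),c["intrinsics"],c["distortion"])[:,0]; dd=d[ys,xs].ravel()
P=np.c_[u*dd[:,None],dd]@c["world_from_camera"][:3,:3].T+c["world_from_camera"][:3,3]
Q=P[(P[:,2]>48)&(P[:,2]<62)]; (x,y),r=cv2.minEnclosingCircle(Q[:,:2].astype(np.float32)); print(len(Q),x,y,r,Q[:,2].mean())
A=np.c_[2*Q[:,:2],np.ones(len(Q))]; s=np.linalg.lstsq(A,(Q[:,:2]**2).sum(1),rcond=None)[0]; print(s[:2],np.sqrt(s[2]+s[:2]@s[:2]))
B=P[(P[:,2]>20)&(P[:,2]<34)]; 
for nm,mk in (("or",(H[...,0]<20)&(H[...,1]>150)),("wh",(H[...,1]<30)&(H[...,2]>200))):
    mk[:100]=0;mk[205:]=0;mk[:,:115]=0;mk[:,225:]=0
    for n,ce,m in comps(mk,40): print(nm,ce,w(c,[ce],17)[0]-[x,y,0])
E
```

```text
dp [0.3322, 0.2594, -0.2197] rot [-0.0091, 0.0001, 0.0002] rows>= 1.8
dp [0.5555, 0.2597, -0.2198] rot [-0.0091, 0.0001, 0.0002] rows>= 2.9
1469 418.4112854003906 338.92718505859375 60.23754119873047 54.06612749652962
[419.077 339.145] 57.49709530825464
or [175.727 126.53 ] [ 7.118 32.785 17.   ]
or [152.514 164.362] [-32.503  -9.468  17.   ]
or [198.817 167.771] [ 25.454 -22.113  17.   ]
```

```bash
python3 - <<'E'
from h import *
c=bot.camera_params("top"); t=np.linspace(0,6.28,60)
b=cv2.imread("pics/top0.png"); s=6
for r,col in ((60,(0,255,0)),):
    q=proj(c,np.c_[418.4+r*np.cos(t),338.9+r*np.sin(t),np.full(60,55)])
    b2=cv2.resize(b[120:250,110:210],None,fx=s,fy=s)
    for p in q: cv2.circle(b2,(int((p[0]-110+.5)*s),int((p[1]-120+.5)*s)),2,col,-1)
q=proj(c,np.array([[607,358.5,109]]))
for p in q: cv2.circle(b2,(int((p[0]-110+.5)*s),int((p[1]-120+.5)*s)),4,(255,0,255),-1)
cv2.imwrite("pics/c3.png",b2)
E
python3 -m jog '[{"dp":[0.1,0.26,-0.22],"rot":[-0.009,0,0],"grip":0.3},{"dp":[0.332,0.26,-0.22],"rot":[-0.009,0,0],"grip":0.3},{"dp":[0.332,0.26,-0.22],"rot":[-0.009,0,0],"grip":0.3},{"dp":[0.332,0.26,-0.22],"rot":[-0.009,0,0],"grip":0.3},{"dp":[0.332,0.26,-0.22],"rot":[-0.009,0,0],"grip":0.3}]'
python3 - <<'E'
from h import *
snap("wrist","w9"); print(yaw(),cur()[0]); plan([607,358.5,83],-0.0853)
E
```

```text
clock: 11.85
tool_pos: [607.5, 359.0, 152.1]
tool_rot: [1.272, 1.168, -1.27]
wrist_force: [0.9, -0.8, 0.4]
width: 0.647
-0.08441574490741442 [607.781 359.111 153.049]
dp [0.2335, -0.003, 0.0025] rot [0.0001, -0.0002, -0.0004] rows>= 1.2
```

View pics/w9.png

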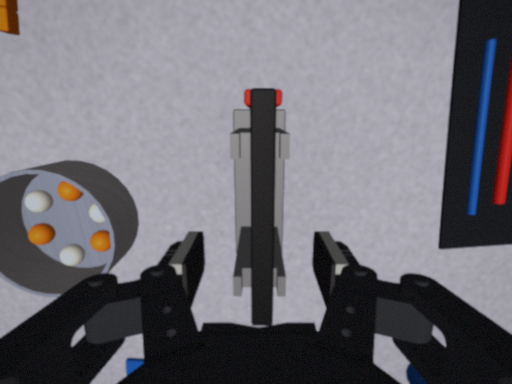

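View pics/c3.png

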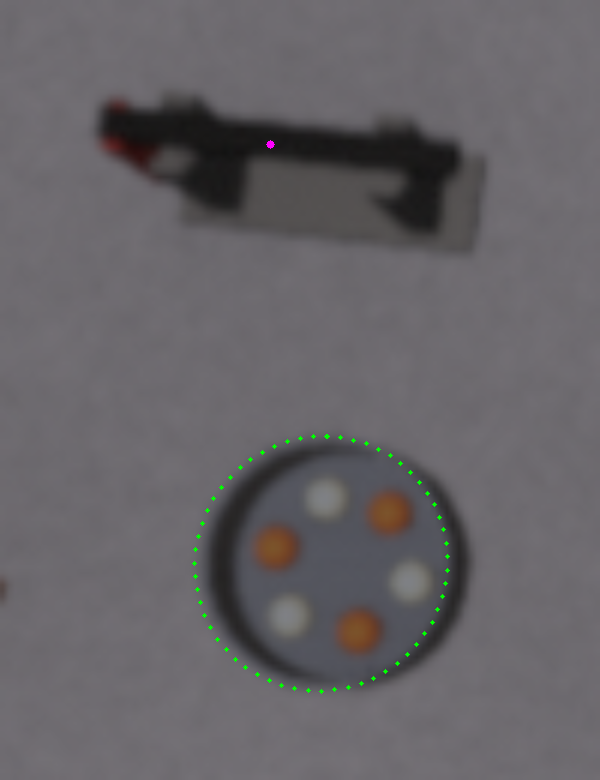

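```bash
python3 - <<'E'
from h import *
c,b,d=load("w9"); e=w(c,[[263,89],[262,325]],109); print(e,e.mean(0),np.linalg.norm(e[0]-e[1]),np.arctan2(*(e[0]-e[1])[[1,0]]))
c8=load("w8")[0]; e=w(c8,[[346,17],[343,201]],109); print(e,e.mean(0),np.linalg.norm(e[0]-e[1]))
ct=load("t8")[0]; e=w(ct,[[110+103/6,120+120/6],[110+458/6,120+158/6]],109); print(e,e.mean(0),np.linalg.norm(e[0]-e[1]))
def bowl(name,x0,x1,y0,y1):
    c,b,d=load(name)
    ys,xs=np.mgrid[y0:y1,x0:x1]; px=np.c_[xs.ravel(),ys.ravel()].astype(float)
    u=cv2.undistortPoints(px.reshape(-1,1,2),c["intrinsics"],c["distortion"])[:,0]; dd=d[ys,xs].ravel()
    P=np.c_[u*dd[:,None],dd]@c["world_from_camera"][:3,:3].T+c["world_from_camera"][:3,3]
    Q=P[(P[:,2]>50)&(P[:,2]<60)]; s=cv2.fitEllipse(Q[:,:2].astype(np.float32)); print(name,len(Q),cv2.minEnclosingCircle(Q[:,:2].astype(np.float32)),s,Q[:,2].max())
bowl("w8",100,240,90,225); bowl("w9",0,150,150,310); 
bowl("t8",140,192,188,240)
E
```

```text
[[616.338 440.538 109.   ]
 [602.392 275.725 109.   ]] [609.365 358.132 109.   ] 165.4022240276507 1.4863806597166942
[[614.522 439.811 109.   ]
 [601.583 276.473 109.   ]] [608.052 358.142 109.   ] 163.84964985884864
[[615.381 435.412 109.   ]
 [601.043 270.619 109.   ]] [608.212 353.016 109.   ] 165.41544703363712
w8 1341 ((418.4112854003906, 338.92718505859375), 60.23754119873047) ((418.9634704589844, 339.1380310058594), (114.49333190917969, 115.86005401611328), 98.9994888305664) 57.8436622751787
w9 1708 ((419.2146911621094, 339.01593017578125), 60.27366256713867) ((419.50982666015625, 339.6404724121094), (114.75194549560547, 115.20350646972656), 109.70387268066406) 57.024783019603376
t8 70 ((419.81719970703125, 336.1910095214844), 59.03432846069336) ((419.2737731933594, 336.5670471191406), (114.98828887939453, 115.69273376464844), 65.95410919189453) 59.98858695756667
```

```bash
python3 -m jog '[{"dp":[0.13,0.002,0],"rot":[0,0,0],"grip":0.0},{"dp":[0.228,0.002,0.002],"rot":[0,0,0],"grip":0.0},{"dp":[0.228,0.002,0.002],"rot":[0,0,0],"grip":0},{"dp":[0.228,0.002,0.002],"rot":[0,0,0],"grip":0}]'
python3 - <<'E'
from h import *
print(yaw(),cur()[0],bot.get_obs()["wrist_force"])
E
```

```text
clock: 12.4
tool_pos: [608.9, 358.8, 85.3]
tool_rot: [1.273, 1.167, -1.267]
wrist_force: [0.8, 1.1, 0.3]
width: 0.499
-0.08393385516024832 [608.934 358.81   85.335] [0.832 1.098 0.289]
```

```bash
python3 -m jog '[{"dp":[0.006,0,0],"rot":[0,0,0],"grip":0},{"dp":[0.006,0,0],"rot":[0,0,0],"grip":-1},{"dp":[0.006,0,0],"rot":[0,0,0],"grip":-1},{"dp":[0.006,0,0],"rot":[0,0,0],"grip":-1},{"dp":[0.006,0,0],"rot":[0,0,0],"grip":-1},{"dp":[0.006,0,0],"rot":[0,0,0],"grip":-1}]' 80
python3 - <<'E'
from h import *
print(yaw(),cur()[0],bot.get_obs()["wrist_force"],bot.get_obs()["width"]*85)
E
```

```text
clock: 13.15
tool_pos: [608.3, 358.6, 81.9]
tool_rot: [1.272, 1.168, -1.269]
wrist_force: [-1.3, -0.3, 5.6]
width: 0.169
-0.08384189525184214 [608.263 358.554  81.856] [-1.251 -0.291  5.597] 14.399219854975321
```

```bash
python3 -m jog '[{"dp":[-0.06,0,0],"rot":[0,0,0],"grip":-1},{"dp":[-0.15,0,0],"rot":[0,0,0],"grip":-1},{"dp":[-0.28,0,0],"rot":[0,0,0],"grip":-1},{"dp":[-0.28,0,0],"rot":[0,0,0],"grip":-1},{"dp":[-0.28,0,0],"rot":[0,0,0],"grip":-1}]'
python3 - <<'E'
from h import *
print(yaw(),cur()[0],bot.get_obs()["wrist_force"],bot.get_obs()["width"]*85)
plan([412.2,262.1,165],-0.084); snap("wrist","w10")
E
```

```text
clock: 13.78
tool_pos: [607.3, 358.1, 164.5]
tool_rot: [1.27, 1.169, -1.271]
wrist_force: [0.1, -0.5, -1.4]
width: 0.171
-0.08386099341857657 [607.275 358.141 164.457] [ 0.07  -0.478 -1.449] 14.509742365930554
dp [-0.0014, -0.6212, 0.3735] rot [0.0, 0.0, 0.0001] rows>= 3.3
```

View pics/w10.png

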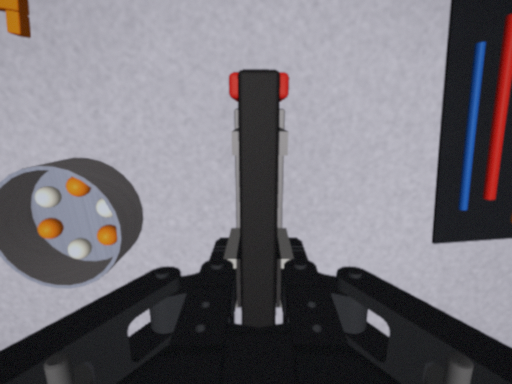

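```bash
python3 - <<'E'
from h import *
c=load("w10")[0]; e=w(c,[[259,71]],191)[0]; p=cur()[0]; print(e-p)
E
python3 -m jog '[{"dp":[0,-0.17,0.1],"rot":[0,0,0],"grip":-1},{"dp":[0,-0.33,0.2],"rot":[0,0,0],"grip":-1},{"dp":[0,-0.48,0.29],"rot":[0,0,0],"grip":-1},{"dp":[0,-0.62,0.373],"rot":[0,0,0],"grip":-1},{"dp":[0,-0.62,0.373],"rot":[0,0,0],"grip":-1},{"dp":[0,-0.62,0.373],"rot":[0,0,0],"grip":-1},{"dp":[0,-0.62,0.373],"rot":[0,0,0],"grip":-1}]'
python3 - <<'E'
from h import *
print(yaw(),cur()[0]);plan([412.2,262.1,71.5],-0.084); snap("wrist","w11"); snap("top","t11",(120,130,240,260),4.5)
E
```

```text
[ 6.71  82.399 27.611]
clock: 14.7
tool_pos: [413.9, 262.6, 164.6]
tool_rot: [1.271, 1.168, -1.271]
wrist_force: [0.3, 0.4, -0.5]
width: 0.175
-0.08398169121506113 [413.9   262.647 164.631]
dp [0.3104, -0.0056, 0.0023] rot [0.0, -0.0, -0.0] rows>= 1.6
```

View pics/w11.png

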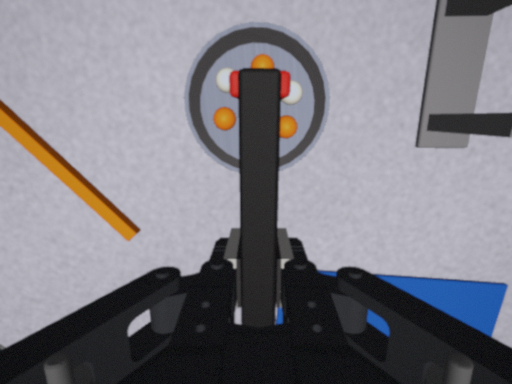

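View pics/t11.png

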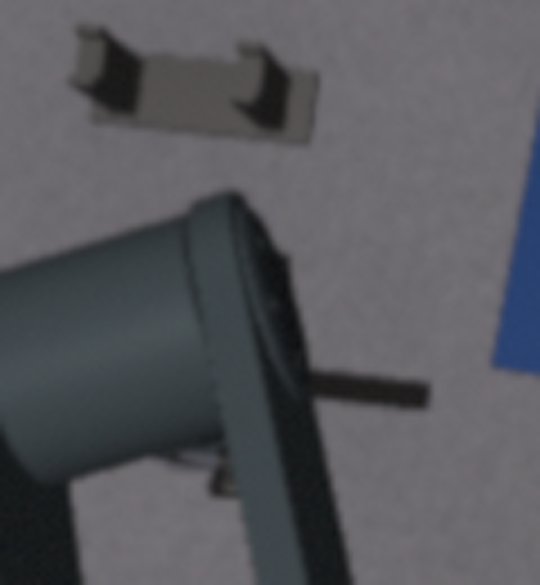

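```bash
python3 - <<'E'
from h import *
c,b,d=load("w11")
ys,xs=np.mgrid[15:180,180:335]; px=np.c_[xs.ravel(),ys.ravel()].astype(float)
u=cv2.undistortPoints(px.reshape(-1,1,2),c["intrinsics"],c["distortion"])[:,0]; dd=d[ys,xs].ravel()
P=np.c_[u*dd[:,None],dd]@c["world_from_camera"][:3,:3].T+c["world_from_camera"][:3,3]
Q=P[(P[:,2]>50)&(P[:,2]<60)]; print(len(Q),cv2.minEnclosingCircle(Q[:,:2].astype(np.float32)))
E
python3 -m jog '[{"dp":[0.12,-0.003,0.001],"rot":[0,0,0],"grip":-1},{"dp":[0.24,-0.003,0.001],"rot":[0,0,0],"grip":-1},{"dp":[0.306,-0.003,0.001],"rot":[0,0,0],"grip":-1},{"dp":[0.306,-0.003,0.001],"rot":[0,0,0],"grip":-1},{"dp":[0.306,-0.003,0.001],"rot":[0,0,0],"grip":-1},{"dp":[0.306,-0.003,0.001],"rot":[0,0,0],"grip":-1},{"dp":[0.306,-0.003,0.001],"rot":[0,0,0],"grip":-1}]'
python3 - <<'E'
from h import *
print(yaw(),cur()[0],bot.get_obs()["wrist_force"])
E
```

```text
2554 ((417.8980712890625, 339.1936340332031), 60.18547821044922)
clock: 15.68
tool_pos: [412.7, 262.4, 73.8]
tool_rot: [1.272, 1.168, -1.269]
wrist_force: [-0.5, 0.6, -1.0]
width: 0.168
-0.08378170129135591 [412.666 262.407  73.803] [-0.457  0.556 -1.023]
```

```bash
python3 -m jog '[{"dp":[0.003,0.004,-0.001],"rot":[0,0,0],"grip":-1},{"dp":[0.006,0.007,-0.005],"rot":[0,0,0],"grip":-1},{"dp":[0.006,0.008,-0.011],"rot":[0,0,0],"grip":-1},{"dp":[0.006,0.006,-0.017],"rot":[0,0,0],"grip":-1},{"dp":[0.006,0,-0.0225],"rot":[0,0,0],"grip":-1},{"dp":[0.006,-0.008,-0.026],"rot":[0,0,0],"grip":-1},{"dp":[0.006,-0.0185,-0.0255],"rot":[0,0,0],"grip":-1},{"dp":[0.006,-0.029,-0.021],"rot":[0,0,0],"grip":-1},{"dp":[0.006,-0.0385,-0.0125],"rot":[0,0,0],"grip":-1},{"dp":[0.006,-0.045,0],"rot":[0,0,0],"grip":-1},{"dp":[0.006,-0.047,0.015],"rot":[0,0,0],"grip":-1},{"dp":[0.006,-0.044,0.032],"rot":[0,0,0],"grip":-1},{"dp":[0.006,-0.034,0.047],"rot":[0,0,0],"grip":-1},{"dp":[0.006,-0.0195,0.06],"rot":[0,0,0],"grip":-1},{"dp":[0.006,0,0.0675],"rot":[0,0,0],"grip":-1},{"dp":[0.006,0.022,0.0685],"rot":[0,0,0],"grip":-1},{"dp":[0.006,0.045,0.062],"rot":[0,0,0],"grip":-1},{"dp":[0.006,0.0655,0.0476],"rot":[0,0,0],"grip":-1},{"dp":[0.006,0.081,0.026],"rot":[0,0,0],"grip":-1},{"dp":[0.006,0.09,0],"rot":[0,0,0],"grip":-1}]'
python3 - <<'E'
from h import *
print(yaw(),cur()[0],bot.get_obs()["wrist_force"]); snap("wrist","w12")
E
```

```text
clock: 18.18
tool_pos: [438.3, 260.6, 70.6]
tool_rot: [1.27, 1.17, -1.272]
wrist_force: [-1.0, 1.4, -2.3]
width: 0.172
-0.0834498479326686 [438.291 260.648  70.602] [-1.024  1.436 -2.288]
```

View pics/w12.png

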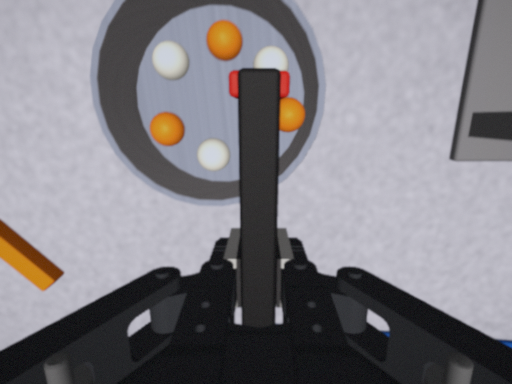

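```bash
python3 -m jog '[{"dp":[0,-0.0044,-0.0278],"rot":[0,0,0],"grip":-1},{"dp":[0,-0.0172,-0.0529],"rot":[0,0,0],"grip":-1},{"dp":[0,-0.0371,-0.0728],"rot":[0,0,0],"grip":-1},{"dp":[0,-0.0622,-0.0856],"rot":[0,0,0],"grip":-1},{"dp":[0,-0.09,-0.09],"rot":[0,0,0],"grip":-1},{"dp":[0,-0.1178,-0.0856],"rot":[0,0,0],"grip":-1},{"dp":[0,-0.1429,-0.0728],"rot":[0,0,0],"grip":-1},{"dp":[0,-0.1628,-0.0529],"rot":[0,0,0],"grip":-1},{"dp":[0,-0.1756,-0.0278],"rot":[0,0,0],"grip":-1},{"dp":[0,-0.18,0],"rot":[0,0,0],"grip":-1},{"dp":[0,-0.1756,0.0278],"rot":[0,0,0],"grip":-1},{"dp":[0,-0.1628,0.0529],"rot":[0,0,0],"grip":-1},{"dp":[0,-0.1429,0.0728],"rot":[0,0,0],"grip":-1},{"dp":[0,-0.1178,0.0856],"rot":[0,0,0],"grip":-1},{"dp":[0,-0.09,0.09],"rot":[0,0,0],"grip":-1},{"dp":[0,-0.0622,0.0856],"rot":[0,0,0],"grip":-1},{"dp":[0,-0.0371,0.0728],"rot":[0,0,0],"grip":-1},{"dp":[0,-0.0172,0.0529],"rot":[0,0,0],"grip":-1},{"dp":[0,-0.0044,0.0278],"rot":[0,0,0],"grip":-1},{"dp":[0,0,0],"rot":[0,0,0],"grip":-1}]'
python3 - <<'E'
from h import *
print(yaw(),cur()[0],bot.get_obs()["wrist_force"]); snap("wrist","w13")
E
```

```text
clock: 20.72
tool_pos: [435.8, 260.0, 69.9]
tool_rot: [1.265, 1.173, -1.276]
wrist_force: [-8.1, -1.5, 2.1]
width: 0.171
-0.08235247366489391 [435.823 260.025  69.851] [-8.109 -1.469  2.149]
```

View pics/w13.png

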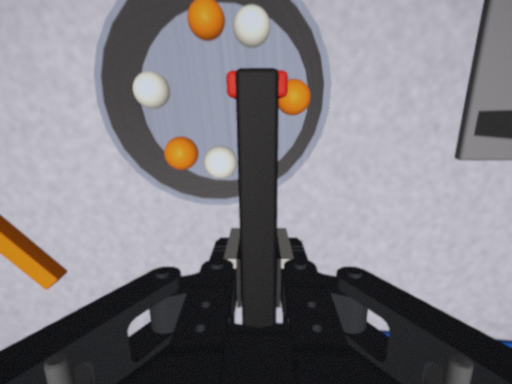

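```bash
python3 -m jog '[{"dp":[0,-0.0064,-0.0278],"rot":[0,0,0],"grip":-1},{"dp":[0,-0.0172,-0.0529],"rot":[0,0,0],"grip":-1},{"dp":[0,-0.0371,-0.0728],"rot":[0,0,0],"grip":-1},{"dp":[0,-0.0622,-0.0856],"rot":[0,0,0],"grip":-1},{"dp":[0,-0.09,-0.09],"rot":[0,0,0],"grip":-1},{"dp":[0,-0.1178,-0.0856],"rot":[0,0,0],"grip":-1},{"dp":[0,-0.1429,-0.0728],"rot":[0,0,0],"grip":-1},{"dp":[0,-0.1628,-0.0529],"rot":[0,0,0],"grip":-1},{"dp":[0,-0.1756,-0.0278],"rot":[0,0,0],"grip":-1},{"dp":[0,-0.18,0],"rot":[0,0,0],"grip":-1},{"dp":[0,-0.1756,0.0278],"rot":[0,0,0],"grip":-1},{"dp":[0,-0.1628,0.0529],"rot":[0,0,0],"grip":-1},{"dp":[0,-0.1429,0.0728],"rot":[0,0,0],"grip":-1},{"dp":[0,-0.1178,0.0856],"rot":[0,0,0],"grip":-1},{"dp":[0,-0.09,0.09],"rot":[0,0,0],"grip":-1},{"dp":[0,-0.0622,0.0856],"rot":[0,0,0],"grip":-1},{"dp":[0,-0.0371,0.0728],"rot":[0,0,0],"grip":-1},{"dp":[0,-0.0172,0.0529],"rot":[0,0,0],"grip":-1},{"dp":[0,-0.0064,0.0278],"rot":[0,0,0],"grip":-1},{"dp":[0,-0.003,0],"rot":[0,0,0],"grip":-1}]'
python3 - <<'E'
from h import *
print(yaw(),cur()[0],bot.get_obs()["wrist_force"]); snap("wrist","w14")
E
```

```text
clock: 23.28
tool_pos: [436.2, 259.9, 70.4]
tool_rot: [1.266, 1.171, -1.274]
wrist_force: [-6.9, -2.6, 2.5]
width: 0.173
-0.0826658962747303 [436.238 259.945  70.414] [-6.945 -2.555  2.534]
```

View pics/w14.png

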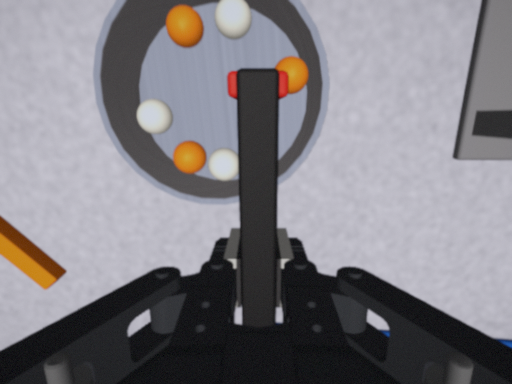

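```bash
python3 -m jog '[{"dp":[0,-0.0044,-0.0278],"rot":[0,0,0],"grip":-1},{"dp":[0,-0.0172,-0.0529],"rot":[0,0,0],"grip":-1},{"dp":[0,-0.0371,-0.0728],"rot":[0,0,0],"grip":-1},{"dp":[0,-0.0622,-0.0856],"rot":[0,0,0],"grip":-1},{"dp":[0,-0.09,-0.09],"rot":[0,0,0],"grip":-1},{"dp":[0,-0.1178,-0.0856],"rot":[0,0,0],"grip":-1},{"dp":[0,-0.1429,-0.0728],"rot":[0,0,0],"grip":-1},{"dp":[0,-0.1628,-0.0529],"rot":[0,0,0],"grip":-1},{"dp":[0,-0.1756,-0.0278],"rot":[0,0,0],"grip":-1},{"dp":[0,-0.177,0],"rot":[0,0,0],"grip":-1},{"dp":[0,-0.1756,0.0278],"rot":[0,0,0],"grip":-1},{"dp":[0,-0.1628,0.0529],"rot":[0,0,0],"grip":-1},{"dp":[0,-0.1429,0.0728],"rot":[0,0,0],"grip":-1},{"dp":[0,-0.1178,0.0856],"rot":[0,0,0],"grip":-1},{"dp":[0,-0.09,0.09],"rot":[0,0,0],"grip":-1},{"dp":[0,-0.0622,0.0856],"rot":[0,0,0],"grip":-1},{"dp":[0,-0.0371,0.0728],"rot":[0,0,0],"grip":-1},{"dp":[0,-0.0172,0.0529],"rot":[0,0,0],"grip":-1},{"dp":[0,-0.0044,0.0278],"rot":[0,0,0],"grip":-1},{"dp":[0,0,0],"rot":[0,0,0],"grip":-1}]'
python3 -m jog '[{"dp":[0,-0.0044,-0.0278],"rot":[0,0,0],"grip":-1},{"dp":[0,-0.0172,-0.0529],"rot":[0,0,0],"grip":-1},{"dp":[0,-0.0371,-0.0728],"rot":[0,0,0],"grip":-1},{"dp":[0,-0.0622,-0.0856],"rot":[0,0,0],"grip":-1},{"dp":[0,-0.09,-0.09],"rot":[0,0,0],"grip":-1},{"dp":[0,-0.1178,-0.0856],"rot":[0,0,0],"grip":-1},{"dp":[0,-0.1429,-0.0728],"rot":[0,0,0],"grip":-1},{"dp":[0,-0.1628,-0.0529],"rot":[0,0,0],"grip":-1},{"dp":[0,-0.1756,-0.0278],"rot":[0,0,0],"grip":-1},{"dp":[0,-0.177,0],"rot":[0,0,0],"grip":-1},{"dp":[0,-0.1756,0.0278],"rot":[0,0,0],"grip":-1},{"dp":[0,-0.1628,0.0529],"rot":[0,0,0],"grip":-1},{"dp":[0,-0.1429,0.0728],"rot":[0,0,0],"grip":-1},{"dp":[0,-0.1178,0.0856],"rot":[0,0,0],"grip":-1},{"dp":[0,-0.09,0.09],"rot":[0,0,0],"grip":-1},{"dp":[0,-0.0622,0.0856],"rot":[0,0,0],"grip":-1},{"dp":[0,-0.0371,0.0728],"rot":[0,0,0],"grip":-1},{"dp":[0,-0.0172,0.0529],"rot":[0,0,0],"grip":-1},{"dp":[0,-0.0044,0.0278],"rot":[0,0,0],"grip":-1},{"dp":[0,0,0],"rot":[0,0,0],"grip":-1}]'
python3 -m jog '[{"dp":[0,-0.0044,-0.0278],"rot":[0,0,0],"grip":-1},{"dp":[0,-0.0172,-0.0529],"rot":[0,0,0],"grip":-1},{"dp":[0,-0.0371,-0.0728],"rot":[0,0,0],"grip":-1},{"dp":[0,-0.06,-0.06],"rot":[0,0,0],"grip":-1},{"dp":[0,-0.07,-0.03],"rot":[0,0,0],"grip":-1},{"dp":[0,-0.08,-0.01],"rot":[0,0,0],"grip":-1},{"dp":[0,-0.08,0],"rot":[0,0,0],"grip":-1},{"dp":[-0.15,-0.08,0],"rot":[0,0,0],"grip":-1},{"dp":[-0.32,-0.08,0],"rot":[0,0,0],"grip":-1},{"dp":[-0.32,-0.08,0],"rot":[0,0,0],"grip":-1},{"dp":[-0.32,-0.08,0],"rot":[0,0,0],"grip":-1}]'
python3 - <<'E'
from h import *
print(yaw(),cur()[0],bot.get_obs()["wrist_force"]); snap("wrist","w15"); plan([608.3,358.6,165],-0.084)
E
```

```text
clock: 25.82
tool_pos: [438.2, 260.6, 71.1]
tool_rot: [1.271, 1.169, -1.271]
wrist_force: [-1.1, -1.1, -1.4]
width: 0.169
clock: 28.32
tool_pos: [438.1, 260.6, 71.0]
tool_rot: [1.271, 1.169, -1.271]
wrist_force: [0.4, -0.3, -0.7]
width: 0.17
clock: 29.7
tool_pos: [413.9, 261.7, 166.7]
tool_rot: [1.271, 1.168, -1.271]
wrist_force: [-0.0, -0.2, -1.9]
width: 0.169
-0.08413497797167778 [413.891 261.726 166.694] [-0.025 -0.227 -1.931]
dp [0.0015, 0.6206, -0.3769] rot [-0.0, 0.0001, 0.0003] rows>= 3.3
```

View pics/w15.png

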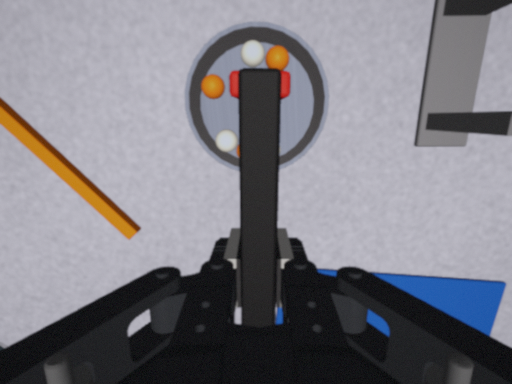

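```bash
python3 -m jog '[{"dp":[0,0.15,-0.09],"rot":[0,0,0],"grip":-1},{"dp":[0,0.3,-0.18],"rot":[0,0,0],"grip":-1},{"dp":[0,0.46,-0.28],"rot":[0,0,0],"grip":-1},{"dp":[0,0.62,-0.377],"rot":[0,0,0],"grip":-1},{"dp":[0,0.62,-0.377],"rot":[0,0,0],"grip":-1},{"dp":[0,0.62,-0.377],"rot":[0,0,0],"grip":-1},{"dp":[0,0.62,-0.377],"rot":[0,0,0],"grip":-1},{"dp":[0,0.62,-0.377],"rot":[0,0,0],"grip":-1}]'
python3 - <<'E'
from h import *
print(yaw(),cur()[0],bot.get_obs()["wrist_force"]); snap("wrist","w16"); plan([608.3,358.6,82.5],-0.084)
E
```

```text
clock: 30.75
tool_pos: [608.3, 358.9, 167.9]
tool_rot: [1.271, 1.168, -1.27]
wrist_force: [-0.5, 0.9, 0.3]
width: 0.169
-0.08374366427989342 [608.3   358.929 167.938] [-0.477  0.856  0.295]
dp [0.2852, -0.0008, 0.0014] rot [0.0, -0.0001, -0.0001] rows>= 1.5
```

View pics/w16.png

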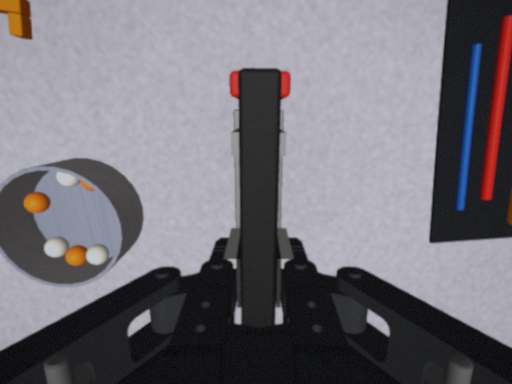

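```bash
python3 -m jog '[{"dp":[0.1,-0.001,0.001],"rot":[0,0,0],"grip":-1},{"dp":[0.18,-0.001,0.001],"rot":[0,0,0],"grip":-1},{"dp":[0.23,-0.001,0.001],"rot":[0,0,0],"grip":-1},{"dp":[0.26,-0.001,0.001],"rot":[0,0,0],"grip":-1},{"dp":[0.275,-0.001,0.001],"rot":[0,0,0],"grip":-1},{"dp":[0.28,-0.001,0.001],"rot":[0,0,0],"grip":-1},{"dp":[0.28,-0.001,0.001],"rot":[0,0,0],"grip":-1}]'
python3 - <<'E'
from h import *
print(yaw(),cur()[0],bot.get_obs()["wrist_force"])
E
```

```text
clock: 31.68
tool_pos: [608.9, 359.0, 83.7]
tool_rot: [1.271, 1.168, -1.27]
wrist_force: [0.0, -0.4, -0.7]
width: 0.172
-0.0837832059139032 [608.949 358.99   83.71 ] [ 0.003 -0.44  -0.653]
```

```bash
python3 -m jog '[{"dp":[0.005,-0.001,0],"rot":[0,0,0],"grip":-1},{"dp":[0.005,-0.001,0],"rot":[0,0,0],"grip":-1},{"dp":[0.005,-0.001,0],"rot":[0,0,0],"grip":0},{"dp":[0.005,-0.001,0],"rot":[0,0,0],"grip":0.2},{"dp":[0.005,-0.001,0],"rot":[0,0,0],"grip":0.2},{"dp":[0.005,-0.001,0],"rot":[0,0,0],"grip":0.2},{"dp":[-0.1,-0.001,0],"rot":[0,0,0],"grip":0.2},{"dp":[-0.25,-0.001,0],"rot":[0,0,0],"grip":0.2},{"dp":[-0.3,-0.001,0],"rot":[0,0,0],"grip":0.2},{"dp":[-0.3,-0.001,0],"rot":[0,0,0],"grip":0.2}]'
python3 - <<'E'
from h import *
snap("wrist","w17");print(yaw(),cur()[0],bot.get_obs()["joint_positions"])
c,b,d=load("w17")
for px in ((262,150),(262,120),(262,250)):
    dd=d[px[1],px[0]]; u=cv2.undistortPoints(np.array([[px]],float),c["intrinsics"],c["distortion"])[0,0]; print("P",(c["world_from_camera"]@np.array([u[0]*dd,u[1]*dd,dd,1]))[:3])
E
```

```text
clock: 32.92
tool_pos: [608.9, 359.1, 174.3]
tool_rot: [1.272, 1.167, -1.268]
wrist_force: [-0.7, 0.3, -0.3]
width: 0.601
-0.08385410766249593 [607.963 358.723 172.366] [0.365 0.515 1.291 0.    1.335 0.449]
P [614.42  402.322 110.281]
P [616.066 422.583 108.84 ]
P [608.294 325.882 109.674]
```

View pics/w17.png

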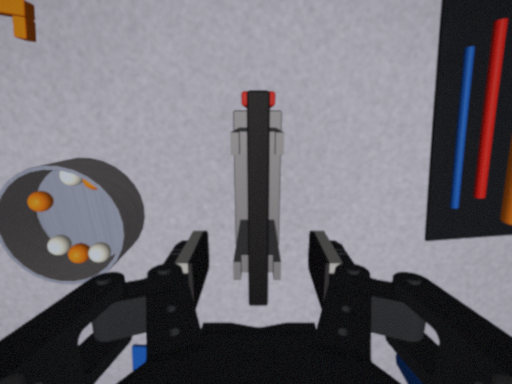

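```bash
python3 - <<'E'
from h import *
plan([525,-275,230],0.88)
E
```

```text
dp [-0.1915, -0.0988, 2.1282] rot [-0.1534, -0.0, 0.0001] rows>= 11.2
```

```bash
python3 -m jog '[{"dp":[-0.19,-0.05,1],"rot":[-0.077,0,0],"grip":0.2},{"dp":[-0.19,-0.05,1],"rot":[-0.077,0,0],"grip":0.2},{"dp":[-0.19,-0.05,1],"rot":[-0.077,0,0],"grip":0.2},{"dp":[-0.19,-0.05,1],"rot":[-0.077,0,0],"grip":0.2},{"dp":[-0.19,-0.05,1],"rot":[-0.077,0,0],"grip":0.2},{"dp":[-0.19,-0.05,1],"rot":[-0.077,0,0],"grip":0.2}]'
python3 - <<'E'
from h import *
plan([525,-275,230],0.88)
E
```

```text
clock: 33.72
tool_pos: [567.5, 57.6, 228.8]
tool_rot: [0.913, 1.372, -0.915]
wrist_force: [-0.2, 0.1, 0.2]
width: 0.598
dp [-0.0029, -0.557, 0.969] rot [-0.0772, -0.0001, 0.0003] rows>= 5.1
```

```bash
python3 -m jog '[{"dp":[0,-0.557,0.969],"rot":[-0.077,0,0],"grip":0.3},{"dp":[0,-0.557,0.969],"rot":[-0.077,0,0],"grip":0.3},{"dp":[0,-0.557,0.969],"rot":[-0.077,0,0],"grip":0.3},{"dp":[0,-0.557,0.969],"rot":[-0.077,0,0],"grip":0.3},{"dp":[0,-0.557,0.969],"rot":[-0.077,0,0],"grip":0.3},{"dp":[0,-0.557,0.969],"rot":[-0.077,0,0],"grip":0.3},{"dp":[0,-0.557,0.969],"rot":[-0.077,0,0],"grip":0.3}]'
python3 - <<'E'
from h import *
snap("wrist","w18");print(yaw(),cur()[0])
c,b,d=load("w18");H=hsv(b)
g=((H[...,0]>60)&(H[...,0]<90)&(H[...,1]>90)).astype(np.uint8)
g=cv2.morphologyEx(g,cv2.MORPH_CLOSE,np.ones((3,3)))
for cn in cv2.findContours(g,0,2)[0]:
    if cv2.contourArea(cn)<400: continue
    P=w(c,cn[:,0],10)[:,:2].astype(np.float32); print(cn[:,0].mean(0),cv2.minAreaRect(P))
E
```

```text
clock: 34.6
tool_pos: [526.7, -272.7, 227.6]
tool_rot: [0.541, 1.506, -0.539]
wrist_force: [0.2, 0.1, -0.8]
width: 0.653
0.8824005575721586 [ 527.006 -271.16   227.828]
[213.745 201.118] ((502.92144775390625, -325.404296875), (35.69474411010742, 146.51852416992188), 50.4423942565918)
[292.    149.114] ((529.074951171875, -222.2770538330078), (33.91408157348633, 146.6876983642578), 44.482906341552734)
```

View pics/w18.png

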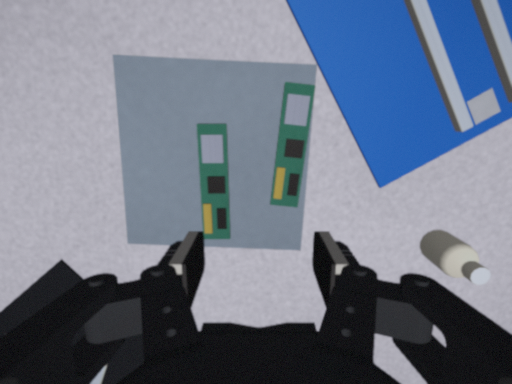

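```bash
python3 - <<'E'
from h import *
plan([529.1,-222.3,60],0.777)
E
```

```text
dp [0.5599, 0.1299, -0.096] rot [0.0168, -0.0006, -0.0001] rows>= 3.0
```

```bash
python3 -m jog '[{"dp":[0.2,0.13,-0.096],"rot":[0.017,0,0],"grip":0.2},{"dp":[0.4,0.13,-0.096],"rot":[0.017,0,0],"grip":0.2},{"dp":[0.56,0.13,-0.096],"rot":[0.017,0,0],"grip":0.2},{"dp":[0.56,0.13,-0.096],"rot":[0.017,0,0],"grip":0.2},{"dp":[0.56,0.13,-0.096],"rot":[0.017,0,0],"grip":0.2},{"dp":[0.56,0.13,-0.096],"rot":[0.017,0,0],"grip":0.2}]'
python3 - <<'E'
from h import *
snap("wrist","w19");print(yaw(),cur()[0])
c,b,d=load("w19");H=hsv(b)
g=((H[...,0]>60)&(H[...,0]<90)&(H[...,1]>90)).astype(np.uint8)
for cn in cv2.findContours(g,0,2)[0]:
    if cv2.contourArea(cn)<400: continue
    P=w(c,cn[:,0],10)[:,:2].astype(np.float32); print(cn[:,0].mean(0),cv2.minAreaRect(P))
plan([529.1,-222.3,4.5],0.777)
E
```

```text
clock: 35.4
tool_pos: [532.1, -224.3, 65.3]
tool_rot: [0.619, 1.475, -0.621]
wrist_force: [0.0, 0.7, 0.3]
width: 0.597
0.7770370687577847 [ 531.894 -224.37    65.122]
[124.713 231.148] ((473.52734375, -299.08709716796875), (35.24849319458008, 70.14349365234375), 50.7227783203125)
[246.  185.3] ((528.7732543945312, -221.589111328125), (34.259918212890625, 145.40272521972656), 44.38029861450195)
dp [0.202, -0.002, -0.0125] rot [0.0, 0.0008, -0.0002] rows>= 1.1
```

View pics/w19.png

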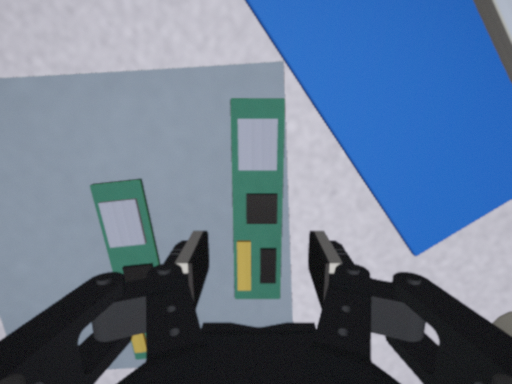

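```bash
python3 -m jog '[{"dp":[0.12,-0.001,-0.0125],"rot":[0,0,0],"grip":0.2},{"dp":[0.185,-0.001,-0.0125],"rot":[0,0,0],"grip":0.2},{"dp":[0.185,-0.001,-0.0125],"rot":[0,0,0],"grip":0.2},{"dp":[0.185,-0.001,-0.0125],"rot":[0,0,0],"grip":0.2}]'
python3 - <<'E'
from h import *
print(yaw(),cur()[0],bot.get_obs()["wrist_force"]);plan([529,-222,4.5],0.777)
E
```

```text
clock: 35.95
tool_pos: [527.9, -221.4, 7.7]
tool_rot: [0.62, 1.479, -0.621]
wrist_force: [-0.4, -0.1, 0.4]
width: 0.599
0.7768363155204556 [ 527.918 -221.417    7.653] [-0.425 -0.056  0.401]
dp [0.0105, 0.0012, 0.0039] rot [-0.0, 0.0003, -0.0001] rows>= 0.1
```

```bash
python3 -m jog '[{"dp":[0.012,0.001,0],"rot":[0,0,0],"grip":0.2},{"dp":[0.012,0.001,0],"rot":[0,0,0],"grip":-0.1},{"dp":[0.012,0.001,0],"rot":[0,0,0],"grip":-0.4},{"dp":[0.012,0.001,0],"rot":[0,0,0],"grip":-0.4},{"dp":[0.012,0.001,0],"rot":[0,0,0],"grip":-0.4},{"dp":[0.012,0.001,0],"rot":[0,0,0],"grip":-0.4}]' 40
python3 - <<'E'
from h import *
print(yaw(),cur()[0],bot.get_obs()["wrist_force"],bot.get_obs()["width"]*85)
E
```

```text
clock: 36.7
tool_pos: [527.8, -220.8, 3.6]
tool_rot: [0.62, 1.479, -0.621]
wrist_force: [-0.7, 1.3, 5.5]
width: 0.406
0.776998400048446 [ 527.804 -220.848    3.596] [-0.672  1.273  5.483] 34.49032563520892
```

```bash
python3 -m jog '[{"dp":[-0.05,0,0],"rot":[0,0,0],"grip":-0.4},{"dp":[-0.2,0,0],"rot":[0,0,0],"grip":-0.4},{"dp":[-0.3,0,0],"rot":[0,0,0],"grip":-0.4},{"dp":[-0.3,0,0],"rot":[0,0,0],"grip":-0.4}]'
python3 - <<'E'
from h import *
P=toworld([135,1.5]);print(P,cur()[0],bot.get_obs()["width"]*85);plan([*P,95],-0.155)
snap("wrist","w20")
E
```

```text
clock: 37.2
tool_pos: [529.2, -221.8, 96.4]
tool_rot: [0.619, 1.474, -0.621]
wrist_force: [-0.3, 0.5, -0.4]
width: 0.404
[581.913 -10.159] [ 529.177 -221.781   96.449] 34.36566670237986
dp [0.0033, 0.6199, -0.3797] rot [0.1483, 0.0008, -0.0006] rows>= 5.0
```

View pics/w20.png

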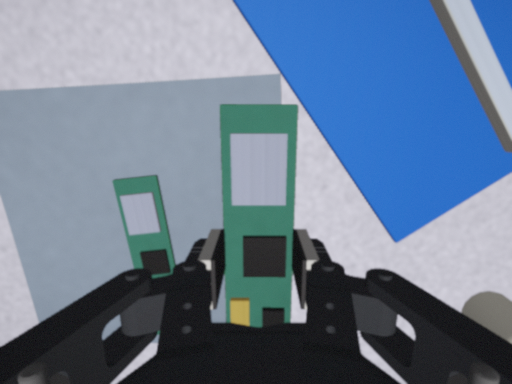

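```bash
python3 - <<'E'
from h import *
c=load("w20")[0]; p,r=cur(); e=w(c,[[259,103.5]],p[2]+6.4)[0]-p; print(r.inv().apply(e))
E
python3 -m jog '[{"dp":[0,0.16,-0.1],"rot":[0.026,0,0],"grip":-0.4},{"dp":[0,0.32,-0.2],"rot":[0.055,0,0],"grip":-0.4},{"dp":[0,0.48,-0.3],"rot":[0.084,0,0],"grip":-0.4},{"dp":[0,0.62,-0.38],"rot":[0.112,0,0],"grip":-0.4},{"dp":[0,0.62,-0.38],"rot":[0.135,0,0],"grip":-0.4},{"dp":[0,0.62,-0.38],"rot":[0.148,0,0],"grip":-0.4},{"dp":[0,0.62,-0.38],"rot":[0.148,0,0],"grip":-0.4},{"dp":[0,0.62,-0.38],"rot":[0.148,0,0],"grip":-0.4}]'
python3 - <<'E'
from h import *
P=toworld([135,1.5]);print(yaw(),cur()[0],bot.get_obs()["width"]*85);plan([*P,35],-0.155)
snap("wrist","w21")
E
```

```text
[ -6.585   0.923 -70.825]
clock: 38.25
tool_pos: [579.3, -8.9, 92.1]
tool_rot: [1.319, 1.135, -1.321]
wrist_force: [0.0, -0.7, 0.0]
width: 0.404
-0.15168600682310157 [579.35   -8.904  92.112] 34.34796210876583
dp [0.1904, 0.0094, 0.0029] rot [0.0005, -0.0, 0.0003] rows>= 1.0
```

View pics/w21.png

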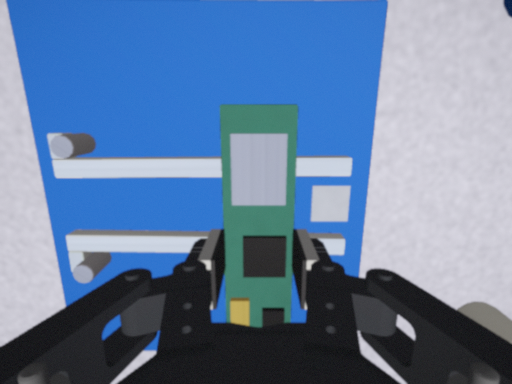

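```bash
python3 -m jog '[{"dp":[0.1,0.008,0],"rot":[0,0,0],"grip":-0.4},{"dp":[0.19,0.008,0],"rot":[0,0,0],"grip":-0.4},{"dp":[0.215,0.008,0],"rot":[0,0,0],"grip":-0.4},{"dp":[0.225,0.008,0],"rot":[0,0,0],"grip":-0.4},{"dp":[0.225,0.008,0],"rot":[0,0,0],"grip":-0.4}]'
python3 - <<'E'
from h import *
p=cur()[0];print(yaw(),p,torack(p),bot.get_obs()["wrist_force"])
E
```

```text
clock: 38.92
tool_pos: [583.1, -9.4, 26.3]
tool_rot: [1.321, 1.132, -1.32]
wrist_force: [-0.3, -0.3, -0.1]
width: 0.405
-0.1528351468355174 [583.075  -9.417  26.328] [136.034   2.413] [-0.298 -0.287 -0.128]
```

```bash
python3 -m jog '[{"dp":[0.006,0,0],"rot":[0,0,0],"grip":-0.4},{"dp":[0.012,0,0],"rot":[0,0,0],"grip":-0.4},{"dp":[0.014,0,0],"rot":[0,0,0],"grip":-0.4},{"dp":[0.014,0,0],"rot":[0,0,0],"grip":-0.4}]'
python3 - <<'E'
from h import *
p=cur()[0];print(yaw(),p,torack(p),bot.get_obs()["wrist_force"])
E
```

```text
clock: 39.42
tool_pos: [582.5, -9.2, 21.6]
tool_rot: [1.321, 1.133, -1.321]
wrist_force: [-0.2, 0.2, 3.8]
width: 0.403
-0.15287311341659832 [582.521  -9.22   21.625] [135.456   2.522] [-0.209  0.158  3.762]
```

Contact (3.8 N). Release and lift.

```bash
python3 -m jog '[{"dp":[0,0,0],"rot":[0,0,0],"grip":-0.1},{"dp":[0,0,0],"rot":[0,0,0],"grip":0.1},{"dp":[0,0,0],"rot":[0,0,0],"grip":0.1},{"dp":[0,0,0],"rot":[0,0,0],"grip":0.1},{"dp":[-0.1,0,0],"rot":[0,0,0],"grip":0.1},{"dp":[-0.3,0,0],"rot":[0,0,0],"grip":0.2},{"dp":[-0.5,0,0],"rot":[0,0,0],"grip":0.2},{"dp":[-0.65,0.1,0.25],"rot":[0,0,0],"grip":0.2},{"dp":[-0.65,0.1,0.25],"rot":[0,0,0],"grip":0.2},{"dp":[-0.65,0.1,0.25],"rot":[0,0,0],"grip":0.2}]'
cat >> h.py <<'E'
def boards(name,z):
    c,b,d=load(name);H=hsv(b)
    g=((H[...,0]>60)&(H[...,0]<90)&(H[...,1]>90)).astype(np.uint8)
    for cn in cv2.findContours(g,0,2)[0]:
        if cv2.contourArea(cn)<400: continue
        P=w(c,cn[:,0],z)[:,:2].astype(np.float32); r=cv2.minAreaRect(P); print(cn[:,0].mean(0).round(),r,"rack",torack(np.array(r[0])))
E
python3 - <<'E'
from h import *
snap("wrist","w22");print(yaw(),cur()[0]);boards("w22",28)
E
```

```text
clock: 40.67
tool_pos: [601.7, -90.1, 218.0]
tool_rot: [1.324, 1.128, -1.321]
wrist_force: [-0.3, -0.1, -0.3]
width: 0.6
-0.1545902219285083 [600.702 -88.503 216.475]
[224. 111.] ((581.101318359375, -11.862541198730469), (144.75137329101562, 34.023223876953125), 81.07872772216797) rack [134.461  -0.308]
```

View pics/w22.png

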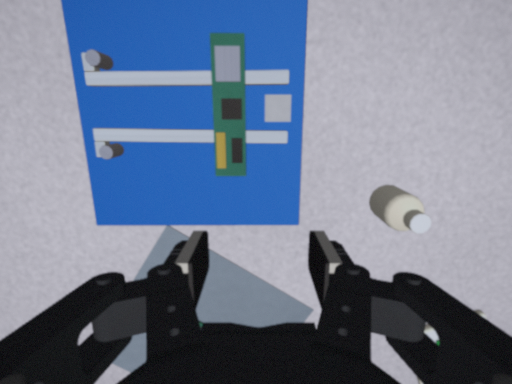

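```bash
python3 - <<'E'
from h import *
plan([515,-300,180],0.88)
E
```

```text
dp [0.1213, -0.1738, 0.7406] rot [-0.1647, 0.0, -0.0001] rows>= 5.5
```

```bash
python3 -m jog '[{"dp":[0.12,-0.174,0.74],"rot":[-0.165,0,0],"grip":0.2},{"dp":[0.12,-0.174,0.74],"rot":[-0.165,0,0],"grip":0.2},{"dp":[0.12,-0.174,0.74],"rot":[-0.165,0,0],"grip":0.2},{"dp":[0.12,-0.174,0.74],"rot":[-0.165,0,0],"grip":0.2},{"dp":[0.12,-0.174,0.74],"rot":[-0.165,0,0],"grip":0.2},{"dp":[0.12,-0.174,0.74],"rot":[-0.165,0,0],"grip":0.2},{"dp":[0.12,-0.174,0.74],"rot":[-0.165,0,0],"grip":0.2},{"dp":[0.12,-0.174,0.74],"rot":[-0.165,0,0],"grip":0.2}]'
python3 - <<'E'
from h import *
snap("wrist","w23");print(yaw(),cur()[0]);boards("w23",10)
E
```

```text
clock: 41.72
tool_pos: [515.2, -298.2, 179.6]
tool_rot: [0.539, 1.504, -0.538]
wrist_force: [0.0, 0.1, -0.7]
width: 0.598
0.882599339553348 [ 515.258 -298.497  179.813]
[225. 183.] ((502.96209716796875, -325.6253356933594), (34.05504608154297, 145.65713500976562), 50.81369400024414) rack [ 105.697 -322.373]
[489.  71.] ((577.7117309570312, -54.49296569824219), (50.00157165527344, 37.18658447265625), 79.5044937133789) rack [137.693 -42.951]
```

View pics/w23.png

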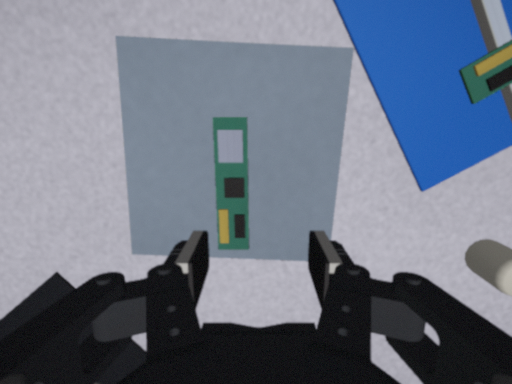

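```bash
python3 - <<'E'
from h import *
plan([503,-325.6,40],0.884)
E
```

```text
dp [0.466, -0.0958, 0.0262] rot [-0.0002, -0.0001, -0.0] rows>= 2.5
```

```bash
python3 -m jog '[{"dp":[0.2,-0.096,0.026],"rot":[0,0,0],"grip":0.2},{"dp":[0.38,-0.096,0.026],"rot":[0,0,0],"grip":0.2},{"dp":[0.466,-0.096,0.026],"rot":[0,0,0],"grip":0.2},{"dp":[0.466,-0.096,0.026],"rot":[0,0,0],"grip":0.2},{"dp":[0.466,-0.096,0.026],"rot":[0,0,0],"grip":0.2},{"dp":[0.466,-0.096,0.026],"rot":[0,0,0],"grip":0.2}]'
python3 - <<'E'
from h import *
print(yaw(),cur()[0]);plan([503,-325.6,4],0.884)
E
```

```text
clock: 42.52
tool_pos: [504.3, -327.5, 42.6]
tool_rot: [0.536, 1.5, -0.539]
wrist_force: [0.6, 0.5, 0.3]
width: 0.598
0.8838733618968779 [ 504.257 -327.517   42.613]
dp [0.1287, 0.0023, -0.0078] rot [-0.0, 0.0006, 0.0001] rows>= 0.7
```

```bash
python3 -m jog '[{"dp":[0.08,0.002,-0.008],"rot":[0,0,0],"grip":0.2},{"dp":[0.12,0.002,-0.008],"rot":[0,0,0],"grip":0.2},{"dp":[0.12,0.002,-0.008],"rot":[0,0,0],"grip":0.2},{"dp":[0.12,0.002,-0.008],"rot":[0,0,0],"grip":0.2}]'
python3 - <<'E'
from h import *
print(yaw(),cur()[0],bot.get_obs()["wrist_force"]);plan([503,-325.6,4],0.884)
E
```

```text
clock: 43.02
tool_pos: [502.0, -325.1, 5.3]
tool_rot: [0.537, 1.502, -0.538]
wrist_force: [-0.7, -0.5, 0.6]
width: 0.599
0.8837547530693138 [ 502.039 -325.137    5.341] [-0.713 -0.522  0.563]
dp [0.0045, 0.0008, 0.0034] rot [-0.0, 0.0002, 0.0] rows>= 0.0
```

```bash
python3 -m jog '[{"dp":[0.005,0.001,0.003],"rot":[0,0,0],"grip":0.2},{"dp":[0.005,0.001,0.003],"rot":[0,0,0],"grip":-0.1},{"dp":[0.005,0.001,0.003],"rot":[0,0,0],"grip":-0.4},{"dp":[0.005,0.001,0.003],"rot":[0,0,0],"grip":-0.4},{"dp":[0.005,0.001,0.003],"rot":[0,0,0],"grip":-0.4},{"dp":[0.005,0.001,0.003],"rot":[0,0,0],"grip":-0.4}]' 40
python3 - <<'E'
from h import *
p,r=cur();print(yaw(),p,bot.get_obs()["wrist_force"],bot.get_obs()["width"]*85, r.inv().apply(np.array([503,-325.6,0])-p))
E
python3 -m jog '[{"dp":[-0.05,0,0],"rot":[0,0,0],"grip":-0.4},{"dp":[-0.2,0,0],"rot":[0,0,0],"grip":-0.4},{"dp":[-0.3,0,0],"rot":[0,0,0],"grip":-0.4},{"dp":[-0.3,0,0],"rot":[0,0,0],"grip":-0.4},{"dp":[-0.3,0,0],"rot":[0,0,0],"grip":-0.4}]'
python3 - <<'E'
from h import *
P=toworld([72,2]);print(P,cur()[0],bot.get_obs()["width"]*85);plan([*P,95],-0.155)
snap("wrist","w24")
E
```

```text
clock: 43.78
tool_pos: [502.8, -325.4, 3.6]
tool_rot: [0.537, 1.502, -0.538]
wrist_force: [-0.1, 0.1, 5.2]
width: 0.403
0.883719428946051 [ 502.818 -325.359    3.598] [-0.057  0.085  5.226] 34.28601988673775 [ 3.598 -0.07   0.289]
clock: 44.4
tool_pos: [501.8, -324.4, 92.4]
tool_rot: [0.538, 1.504, -0.537]
wrist_force: [-0.4, 1.0, -0.8]
width: 0.405
[519.746   0.061] [ 501.841 -324.408   92.436] 34.42864611262984
dp [-0.0077, 0.8741, -0.6398] rot [0.1653, -0.0002, 0.0001] rows>= 5.6
```

View pics/w24.png

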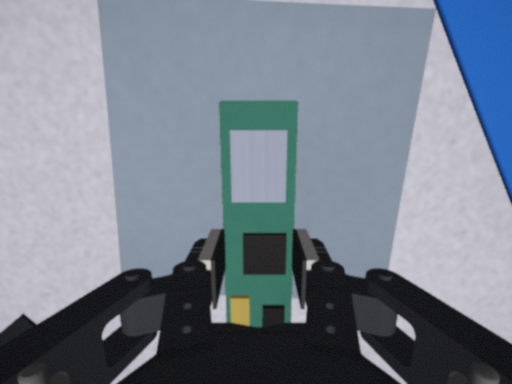

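```bash
python3 -m jog '[{"dp":[0,0.16,-0.11],"rot":[0.026,0,0],"grip":-0.4},{"dp":[0,0.32,-0.23],"rot":[0.055,0,0],"grip":-0.4},{"dp":[0,0.48,-0.35],"rot":[0.084,0,0],"grip":-0.4},{"dp":[0,0.64,-0.47],"rot":[0.112,0,0],"grip":-0.4},{"dp":[0,0.78,-0.57],"rot":[0.135,0,0],"grip":-0.4},{"dp":[0,0.868,-0.643],"rot":[0.165,0,0],"grip":-0.4},{"dp":[0,0.868,-0.643],"rot":[0.165,0,0],"grip":-0.4},{"dp":[0,0.868,-0.643],"rot":[0.165,0,0],"grip":-0.4},{"dp":[0,0.868,-0.643],"rot":[0.165,0,0],"grip":-0.4}]'
python3 - <<'E'
from h import *
P=toworld([68,1.6]);p=cur()[0];print(yaw(),p,torack(p),bot.get_obs()["width"]*85);plan([*P,26],-0.155)
snap("wrist","w25")
E
```

```text
clock: 45.58
tool_pos: [518.3, -2.3, 92.6]
tool_rot: [1.321, 1.133, -1.322]
wrist_force: [0.0, 0.3, -0.7]
width: 0.399
-0.15307885167213245 [518.277  -2.338  92.58 ] [70.919 -0.596] 33.95062997918872
dp [0.2219, -0.0096, -0.0074] rot [0.0003, 0.0, 0.0001] rows>= 1.2
```

View pics/w25.png

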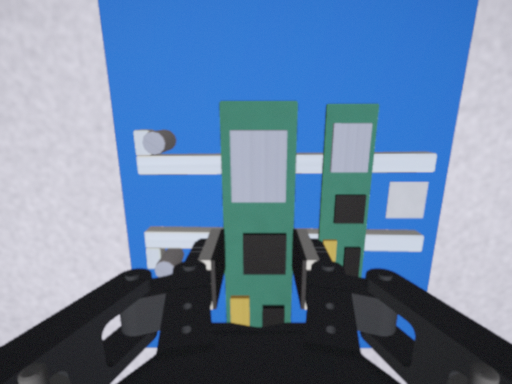

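```bash
python3 -m jog '[{"dp":[0,-0.01,-0.007],"rot":[0,0,0],"grip":-0.4},{"dp":[0.1,-0.01,-0.007],"rot":[0,0,0],"grip":-0.4},{"dp":[0.18,-0.01,-0.007],"rot":[0,0,0],"grip":-0.4},{"dp":[0.21,-0.01,-0.007],"rot":[0,0,0],"grip":-0.4},{"dp":[0.222,-0.01,-0.007],"rot":[0,0,0],"grip":-0.4},{"dp":[0.222,-0.01,-0.007],"rot":[0,0,0],"grip":-0.4}]'
python3 - <<'E'
from h import *
p=cur()[0];print(yaw(),p,torack(p),bot.get_obs()["wrist_force"])
E
```

```text
clock: 46.38
tool_pos: [516.3, 1.1, 26.9]
tool_rot: [1.321, 1.132, -1.32]
wrist_force: [-0.0, 0.2, 0.4]
width: 0.401
-0.15301285801613856 [516.263   1.067  26.946] [68.404  2.457] [-0.012  0.187  0.425]
```

```bash
python3 -m jog '[{"dp":[0.006,0,0.002],"rot":[0,0,0],"grip":-0.4},{"dp":[0.012,0,0.002],"rot":[0,0,0],"grip":-0.4},{"dp":[0.016,0,0.002],"rot":[0,0,0],"grip":-0.4},{"dp":[0.016,0,0.002],"rot":[0,0,0],"grip":-0.4}]'
python3 - <<'E'
from h import *
p=cur()[0];print(yaw(),p,torack(p),bot.get_obs()["wrist_force"])
E
```

```text
clock: 46.88
tool_pos: [515.8, 0.7, 21.6]
tool_rot: [1.321, 1.133, -1.321]
wrist_force: [-0.8, -0.2, -0.2]
width: 0.404
-0.152878848575089 [515.754   0.655  21.64 ] [67.965  1.971] [-0.798 -0.154 -0.226]
```

```bash
python3 -m jog '[{"dp":[0.003,0,0],"rot":[0,0,0],"grip":-0.4},{"dp":[0.003,0,0],"rot":[0,0,0],"grip":-0.4},{"dp":[0.003,0,0],"rot":[0,0,0],"grip":-0.1},{"dp":[0.003,0,0],"rot":[0,0,0],"grip":0.1},{"dp":[0.003,0,0],"rot":[0,0,0],"grip":0.1},{"dp":[0.003,0,0],"rot":[0,0,0],"grip":0.1},{"dp":[-0.1,0,0],"rot":[0,0,0],"grip":0.1},{"dp":[-0.3,0,0],"rot":[0,0,0],"grip":0.2},{"dp":[-0.5,0,0],"rot":[0,0,0],"grip":0.2},{"dp":[-0.65,0.1,0.25],"rot":[0,0,0],"grip":0.2},{"dp":[-0.65,0.1,0.25],"rot":[0,0,0],"grip":0.2},{"dp":[-0.65,0.1,0.25],"rot":[0,0,0],"grip":0.2},{"dp":[-0.65,0.1,0.25],"rot":[0,0,0],"grip":0.2}]'
python3 - <<'E'
from h import *
snap("wrist","w26");print(yaw(),cur()[0],bot.get_obs()["wrist_force"]);boards("w26",28)
E
```

```text
clock: 48.5
tool_pos: [533.1, -77.3, 215.6]
tool_rot: [1.321, 1.135, -1.322]
wrist_force: [0.2, 0.4, -0.5]
width: 0.601
-0.15240850543093362 [532.977 -76.959 215.341] [ 0.463 -0.672 -0.211]
[292. 117.] ((580.5491333007812, -12.110275268554688), (145.45872497558594, 33.812862396240234), 81.20974731445312) rack [133.954  -0.638]
[228. 110.] ((514.8192138671875, -0.9334869384765625), (145.26968383789062, 33.73292541503906), 81.1985855102539) rack [67.286  0.257]
```

View pics/w26.png

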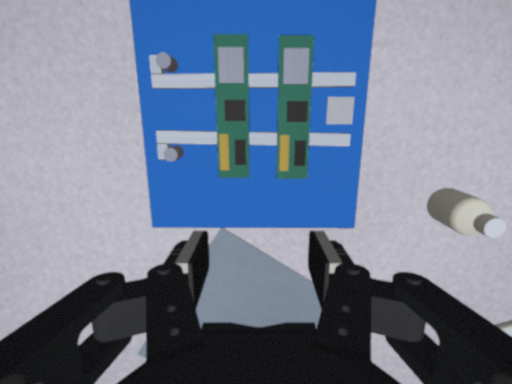

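```bash
python3 -m jog '[{"dp":[-0.2,0.1,0.9],"rot":[0,0,0],"grip":0.2},{"dp":[-0.2,0.1,0.9],"rot":[0,0,0],"grip":0.2},{"dp":[-0.2,0.1,0.9],"rot":[0,0,0],"grip":0.2},{"dp":[-0.2,0.1,0.9],"rot":[0,0,0],"grip":0.2},{"dp":[-0.2,0.1,0.9],"rot":[0,0,0],"grip":0.2},{"dp":[-0.2,0.1,0.9],"rot":[0,0,0],"grip":0.2}]'
python3 - <<'E'
from h import *
snap("top","t27",(110,60,370,240),3);snap("side","s27");print(cur()[0]);boards("t27",28)
E
```

```text
clock: 49.3
tool_pos: [522.0, -350.3, 275.5]
tool_rot: [1.322, 1.134, -1.323]
wrist_force: [-0.2, -0.1, -0.4]
width: 0.6
[ 522.343 -347.813  275.219]
```

View pics/t27.png

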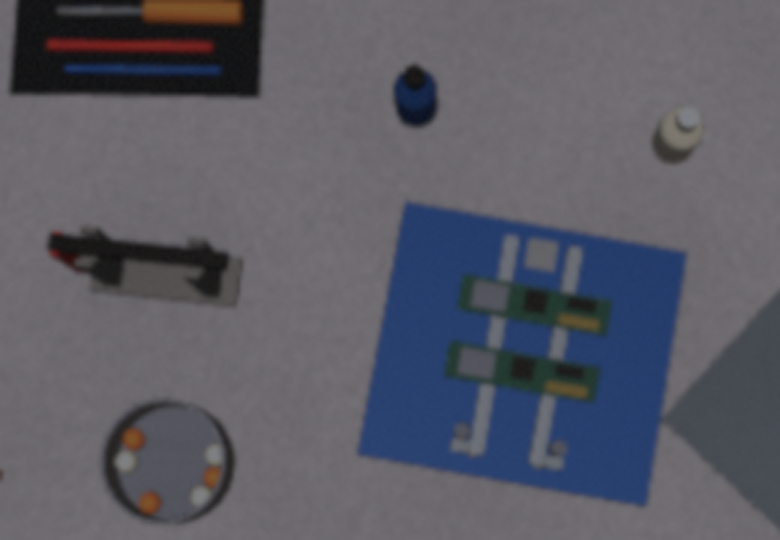

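View pics/s27.png

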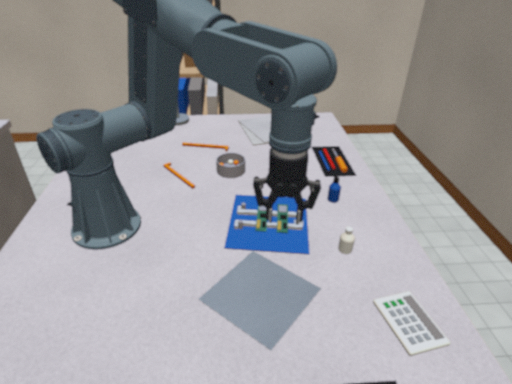

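```bash
python3 - <<'E'
from h import *
print(bot.get_obs()["clock"]); print(bot.finish_job())
E
```

```text
49.4
the job is handed in; nothing more can be done
None
```

I did the whole job in the order asked and handed it in at 49.4 s of the 208 s; no verdict was reported.

**What was done**
- **Rails:** I swung both silver rails round their posts onto the yellow lines and left the orange look-alikes alone.
- **Stirring:** I made four full anticlockwise circles of about 27 mm radius, plus a lead-in spiral, with the blade tip 2 to 5 mm above the bowl floor. The wrist force read at most about 8 N between calls. I then put the paddle back in its rest.
- **Boards:** Only two of the three boards were present, and neither had been knocked aside. I laid both flat across the rails.

**What the last checks showed**
- **Boards:** They lie at rack x of about 67 and 134 mm, within 1 mm of centred between the rails, and square to them to within about 0.002 rad.
- **Balls and paddle:** All six balls are in the bowl. After release the paddle's handle top was at about 109 mm, which is the seated height.
- **Bystanders:** Both bottles are standing where they were, and the arm is clear of everything.

**Checks that disagreed**
- **Rails:** I measured them 1 to 3 mm inside their lines near the heels, and splayed by about 0.01 rad. The same inward offset showed before I touched them, so I took it as mostly measurement bias and did not correct it.
- **Cameras:** The top and wrist cameras differed by 3 to 5 mm on where the bowl and paddle were. I used the wrist camera's values.

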